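# Gauge and sort shelf spacer sleeves

## Robot

A 6-joint arm with a two-finger parallel gripper is mounted at the origin on the work surface. World frame = base frame: x ahead of the robot, y to its left, z up, the work surface at z = 0. Lengths are in m, angles in degrees, forces in N, time in s.
With the tool pointing down it reaches from about 0.35 to 0.875 m from the base axis. Payload 4.2 kg.
Tool frame: the origin (TCP) lies midway between the tips of the shut fingers; the grasp point (between the pads) lies 19 mm behind it; z points along the fingers, y is the line along which they close (so a half turn about z gives the same grasp; the last joint's range is limited). The gripper opens to 87 mm and grips with 3 to 60 N. Pads are 19 mm wide; open, the fingers measure 117 mm over their backs; the gripper's body (75 mm by 190 mm) begins 51 mm behind the grasp point.
Start: joints at [-60.814, 22.042, 0.453, 0, -68.411, -14.817], TCP at [0.155, -0.605, 0.223] pointing down, gripper open.
Joint ranges: [-179.83, 179.83], [-69.29, 118.12], [-61.27, 80.66], [-181.25, 117.63], [-171.15, -9.14], [-177.46, 177.46]. Speed limits (degrees/s): [159.86, 159.86, 180, 180, 180, 180].

## Interface

Orientations are given as a 3x3 rotation matrix whose columns are the frame's x, y, z axes.
In Python, from station import * gives the robot as it stands.
- The arm moves only by the tool move_arm, never from a script. Its argument "targets" is text: rows parted by semicolons, each of 4 numbers parted by spaces: the shift along the world's x, y, z in units of 25 mm (1.0 is 25 mm), then the turn about the world's z in units of 5 degrees (1.0 is 5 degrees). In form: tx ty tz spin; .... A call has 1 to 10 rows; each row shifts and turns the commanded pose from where the row before left it; what a row does not reach is not made up. A row lasts 1/12 s, in which the tool goes at most 41.7 mm and 7.16 degrees, less where a joint would pass 70% of its speed; a pose out of reach is approached as far as the arm can. A call is refused whole if a number of a shift passes 1 or a number of a turn 1, either way. A call with a gripper value outside its range is refused whole. "gripper" is the finger opening in mm, from 0 to 87, set as the call begins (left out, the last holds). The fingers move at their own pace and stop on an object; the grip force is fixed at half the most. Time passes only in rows, so rows that do not move let the fingers close. It gives the time, the measured TCP pose, the force, the opening and the grip force at its end, in the units of the state.
- sense(): the state, without advancing time (a new reading comes with each control period).
- capture(name): name is "scene" or "top" or "wrist"; returns a dict with "image" (400x640x3 uint8, blue, green, red), "fx", "fy", "cx", "cy" (pixels), "world_from_camera" (4x4, takes a point from camera to world coordinates); the wrist camera has in their place "hand_eye" (4x4, takes a point from camera to tool coordinates, whose origin is the TCP and whose axes are the flange's). Camera axes: x right, y up, looking along -z (the intrinsics and any distortion apply to the point x, -y, -z); pixel columns grow to the right and rows downward; lengths in m; the calibration is good to about 2 mm. A picture is of the moment at which its call begins: read the wrist's pose just before it. There is no depth.
- finish_job(): hands the job in; it is judged then, once.
The state is a dict: "time_s": time; "joints": joint angles; "joint_velocities": joint speeds; "effort": joint torques, N m; "tcp_pos": TCP position; "ee_rot": TCP orientation; "wrist_force": force on the tool from outside, world axes, zero at the start; "moment": the same for the moment, N m; "gripper_width": opening from 0.0 (shut) to 1.0 (fully open); "gripper_force": force on a finger pad.
Only numpy, scipy, OpenCV 4.12 (cv2) and the standard library are available. Lean on these libraries where they do the work, as an engineer would, in place of code of your own. Each camera call takes 0.05 s, during which the arm holds its last target. There are 200 camera calls.

## Task

Three look-alike steel spacer sleeves for the shelving stand on the desk: slide each one, lower end first, onto the leaning gauge pin to see whether it fits, easing it on without ramming it. A sleeve that goes fully home onto the pin's collar is stood upright in the rectangular tray; one that stops on the nose of the pin (press it there lightly for a moment to be sure) is stood upright in the round dish. Do them one at a time in any order, putting each away before touching the next, and leave everything else on the desk where it is.

Things in the scene. Friction and masses are not known exactly. Their poses are not given: they have to be found in the camera images.
- sleeve_1: Plain steel spacer sleeve, a round tube standing upright on the table: outside diameter 34 mm, 50 mm tall, about 220 g. Origin at the centre of its lower end, z up along its axis. Its clear bore is either 19 mm (fits) or only 13 mm over the lower 18 mm (does not fit); all three look the same outside and the bore is not known beforehand. Starts in any of three spots in front of the robot.
- sleeve_2: Plain steel spacer sleeve, a round tube standing upright on the table: outside diameter 34 mm, 50 mm tall, about 220 g. Origin at the centre of its lower end, z up along its axis. Its clear bore is either 19 mm (fits) or only 13 mm over the lower 18 mm (does not fit); all three look the same outside and the bore is not known beforehand. Starts in any of three spots in front of the robot.
- sleeve_3: Plain steel spacer sleeve, a round tube standing upright on the table: outside diameter 34 mm, 50 mm tall, about 220 g. Origin at the centre of its lower end, z up along its axis. Its clear bore is either 19 mm (fits) or only 13 mm over the lower 18 mm (does not fit); all three look the same outside and the bore is not known beforehand. Starts in any of three spots in front of the robot.
- gauge: The gauge's fixed stand: a 110 x 90 mm steel foot plate with a grey block on it, about 95 mm tall over all without the pin. Origin on the table under the pin's collar; its front (-x) side faces more or less towards the robot and its yaw varies.
- gauge_pin: Steel gauge pin fixed on the stand, leaning 0.56 rad (32 degrees) from vertical towards the stand's front. Diameter 16 mm, 35 mm long, the last 3 mm a cone to an 11 mm flat nose. Origin at the pin's foot, in the top face of its collar (32 mm diameter, 10 mm thick, under it a 56 x 64 mm block), 75 mm above the table; z points along the pin out to its nose at z = 35 mm.
- tray: Fixed rectangular aluminium tray, 170 mm along its x by 120 mm along its y, rim 18 mm high, wall and floor 4 mm thick (inside 162 x 112 mm). Origin at the centre of its underside; inner floor at z = 4 mm. At the robot's left or right.
- dish: Fixed round dark steel dish, 114 mm across at the foot, 124 mm at the rim, 18 mm high, floor and wall 4 mm thick. Origin at the centre of its underside; inner floor at z = 4 mm. At the robot's right or left, across from the tray.
- jar: Glass jar with dark lid, 52 mm diameter, 68 mm tall, among the sleeves. Origin at the centre of its underside. Leave alone.
- tape: Roll of brown tape lying flat, 76 mm diameter, 25 mm high, among the sleeves. Origin at the centre of its underside. Leave alone.
- screwdriver: Screwdriver, 170 mm long, about 25 mm thick, lying along its own x nearest the robot. Leave alone.
- bracket: Steel angle bracket: foot 85 x 30 x 4 mm lying along its x, with an upright leg 60 mm high at its +x end. Origin under the foot's centre. Leave alone.
- spray_can: Spray can, 52 mm diameter, 180 mm tall, to the left of the gauge. Origin at the centre of its underside. Leave alone.
- mug: White mug, 80 mm diameter, 92 mm tall, handle at its +y, to the right of the gauge. Origin at the centre of its underside. Leave alone.
- clip_box: Small cardboard box, 75 (x) x 55 (y) x 36 mm, behind the gauge. Origin at the centre of its underside. Leave alone.
Things that resemble listed ones, but are neither listed nor needed, are in the scene too. What is shaped like the sleeve_2 but brown or purple is not meant.

How it is judged (in metres and radians):
On the way, in this order (a step that is already met when the one before it is completed fails the run):
1. a first sleeve is tried on the pin (down on the collar if it fits, pressed on the pin's nose if not), the other two untouched ((((x of sleeve_1 in the frame of gauge_pin between -0.004 and 0.004 m and y of sleeve_1 in the frame of gauge_pin between -0.004 and 0.004 m and z of sleeve_1 in the frame of gauge_pin between -0.003 and 0.003 m and angle between the z axis of sleeve_1 and the z axis of gauge_pin, either way round below 0.17 rad) and distance of each of sleeve_2, sleeve_3 from where it was at the start of the episode below 0.03 m) or ((x of sleeve_2 in the frame of gauge_pin between -0.006 and 0.006 m and y of sleeve_2 in the frame of gauge_pin between -0.006 and 0.006 m and z of sleeve_2 in the frame of gauge_pin between 0.028 and 0.038 m and contact force between sleeve_2 and gauge above 0.8 N and angle between the z axis of sleeve_2 and the z axis of gauge_pin, either way round below 0.17 rad) and distance of each of sleeve_1, sleeve_3 from where it was at the start of the episode below 0.03 m) or ((x of sleeve_3 in the frame of gauge_pin between -0.004 and 0.004 m and y of sleeve_3 in the frame of gauge_pin between -0.004 and 0.004 m and z of sleeve_3 in the frame of gauge_pin between -0.003 and 0.003 m and angle between the z axis of sleeve_3 and the z axis of gauge_pin, either way round below 0.17 rad) and distance of each of sleeve_1, sleeve_2 from where it was at the start of the episode below 0.03 m))), for 0.2 s.
2. it stands in its right place, the other two still untouched ((((x of sleeve_1 in the frame of tray between -0.068 and 0.068 m and y of sleeve_1 in the frame of tray between -0.043 and 0.043 m and z of sleeve_1 in the frame of tray below 0.008 m and angle between sleeve_1's own z axis and vertical below 0.12 rad and linear speed of sleeve_1 below 0.03 m/s) and distance of each of sleeve_2, sleeve_3 from where it was at the start of the episode below 0.03 m) or ((horizontal distance between sleeve_2 and dish below 0.045 m and z of sleeve_2 in the frame of dish below 0.008 m and angle between sleeve_2's own z axis and vertical below 0.12 rad and linear speed of sleeve_2 below 0.03 m/s) and distance of each of sleeve_1, sleeve_3 from where it was at the start of the episode below 0.03 m) or ((x of sleeve_3 in the frame of tray between -0.068 and 0.068 m and y of sleeve_3 in the frame of tray between -0.043 and 0.043 m and z of sleeve_3 in the frame of tray below 0.008 m and angle between sleeve_3's own z axis and vertical below 0.12 rad and linear speed of sleeve_3 below 0.03 m/s) and distance of each of sleeve_1, sleeve_2 from where it was at the start of the episode below 0.03 m))), for 0.2 s.
3. a second sleeve is tried on the pin, with the first in its place and the third untouched ((((x of sleeve_1 in the frame of gauge_pin between -0.004 and 0.004 m and y of sleeve_1 in the frame of gauge_pin between -0.004 and 0.004 m and z of sleeve_1 in the frame of gauge_pin between -0.003 and 0.003 m and angle between the z axis of sleeve_1 and the z axis of gauge_pin, either way round below 0.17 rad) and (horizontal distance between sleeve_2 and dish below 0.045 m and z of sleeve_2 in the frame of dish below 0.008 m and angle between sleeve_2's own z axis and vertical below 0.12 rad and linear speed of sleeve_2 below 0.03 m/s) and distance of sleeve_3 from where it was at the start of the episode below 0.03 m) or ((x of sleeve_1 in the frame of gauge_pin between -0.004 and 0.004 m and y of sleeve_1 in the frame of gauge_pin between -0.004 and 0.004 m and z of sleeve_1 in the frame of gauge_pin between -0.003 and 0.003 m and angle between the z axis of sleeve_1 and the z axis of gauge_pin, either way round below 0.17 rad) and (x of sleeve_3 in the frame of tray between -0.068 and 0.068 m and y of sleeve_3 in the frame of tray between -0.043 and 0.043 m and z of sleeve_3 in the frame of tray below 0.008 m and angle between sleeve_3's own z axis and vertical below 0.12 rad and linear speed of sleeve_3 below 0.03 m/s) and distance of sleeve_2 from where it was at the start of the episode below 0.03 m) or ((x of sleeve_2 in the frame of gauge_pin between -0.006 and 0.006 m and y of sleeve_2 in the frame of gauge_pin between -0.006 and 0.006 m and z of sleeve_2 in the frame of gauge_pin between 0.028 and 0.038 m and contact force between sleeve_2 and gauge above 0.8 N and angle between the z axis of sleeve_2 and the z axis of gauge_pin, either way round below 0.17 rad) and (x of sleeve_1 in the frame of tray between -0.068 and 0.068 m and y of sleeve_1 in the frame of tray between -0.043 and 0.043 m and z of sleeve_1 in the frame of tray below 0.008 m and angle between sleeve_1's own z axis and vertical below 0.12 rad and linear speed of sleeve_1 below 0.03 m/s) and distance of sleeve_3 from where it was at the start of the episode below 0.03 m) or ((x of sleeve_2 in the frame of gauge_pin between -0.006 and 0.006 m and y of sleeve_2 in the frame of gauge_pin between -0.006 and 0.006 m and z of sleeve_2 in the frame of gauge_pin between 0.028 and 0.038 m and contact force between sleeve_2 and gauge above 0.8 N and angle between the z axis of sleeve_2 and the z axis of gauge_pin, either way round below 0.17 rad) and (x of sleeve_3 in the frame of tray between -0.068 and 0.068 m and y of sleeve_3 in the frame of tray between -0.043 and 0.043 m and z of sleeve_3 in the frame of tray below 0.008 m and angle between sleeve_3's own z axis and vertical below 0.12 rad and linear speed of sleeve_3 below 0.03 m/s) and distance of sleeve_1 from where it was at the start of the episode below 0.03 m) or ((x of sleeve_3 in the frame of gauge_pin between -0.004 and 0.004 m and y of sleeve_3 in the frame of gauge_pin between -0.004 and 0.004 m and z of sleeve_3 in the frame of gauge_pin between -0.003 and 0.003 m and angle between the z axis of sleeve_3 and the z axis of gauge_pin, either way round below 0.17 rad) and (x of sleeve_1 in the frame of tray between -0.068 and 0.068 m and y of sleeve_1 in the frame of tray between -0.043 and 0.043 m and z of sleeve_1 in the frame of tray below 0.008 m and angle between sleeve_1's own z axis and vertical below 0.12 rad and linear speed of sleeve_1 below 0.03 m/s) and distance of sleeve_2 from where it was at the start of the episode below 0.03 m) or ((x of sleeve_3 in the frame of gauge_pin between -0.004 and 0.004 m and y of sleeve_3 in the frame of gauge_pin between -0.004 and 0.004 m and z of sleeve_3 in the frame of gauge_pin between -0.003 and 0.003 m and angle between the z axis of sleeve_3 and the z axis of gauge_pin, either way round below 0.17 rad) and (horizontal distance between sleeve_2 and dish below 0.045 m and z of sleeve_2 in the frame of dish below 0.008 m and angle between sleeve_2's own z axis and vertical below 0.12 rad and linear speed of sleeve_2 below 0.03 m/s) and distance of sleeve_1 from where it was at the start of the episode below 0.03 m))), for 0.2 s.
4. the second stands in its right place too, the third still untouched (((distance of sleeve_1 from where it was at the start of the episode below 0.03 m and (horizontal distance between sleeve_2 and dish below 0.045 m and z of sleeve_2 in the frame of dish below 0.008 m and angle between sleeve_2's own z axis and vertical below 0.12 rad and linear speed of sleeve_2 below 0.03 m/s) and (x of sleeve_3 in the frame of tray between -0.068 and 0.068 m and y of sleeve_3 in the frame of tray between -0.043 and 0.043 m and z of sleeve_3 in the frame of tray below 0.008 m and angle between sleeve_3's own z axis and vertical below 0.12 rad and linear speed of sleeve_3 below 0.03 m/s)) or (distance of sleeve_2 from where it was at the start of the episode below 0.03 m and (x of sleeve_1 in the frame of tray between -0.068 and 0.068 m and y of sleeve_1 in the frame of tray between -0.043 and 0.043 m and z of sleeve_1 in the frame of tray below 0.008 m and angle between sleeve_1's own z axis and vertical below 0.12 rad and linear speed of sleeve_1 below 0.03 m/s) and (x of sleeve_3 in the frame of tray between -0.068 and 0.068 m and y of sleeve_3 in the frame of tray between -0.043 and 0.043 m and z of sleeve_3 in the frame of tray below 0.008 m and angle between sleeve_3's own z axis and vertical below 0.12 rad and linear speed of sleeve_3 below 0.03 m/s)) or (distance of sleeve_3 from where it was at the start of the episode below 0.03 m and (x of sleeve_1 in the frame of tray between -0.068 and 0.068 m and y of sleeve_1 in the frame of tray between -0.043 and 0.043 m and z of sleeve_1 in the frame of tray below 0.008 m and angle between sleeve_1's own z axis and vertical below 0.12 rad and linear speed of sleeve_1 below 0.03 m/s) and (horizontal distance between sleeve_2 and dish below 0.045 m and z of sleeve_2 in the frame of dish below 0.008 m and angle between sleeve_2's own z axis and vertical below 0.12 rad and linear speed of sleeve_2 below 0.03 m/s)))), for 0.2 s.
5. the third sleeve is tried on the pin, with the other two in their places ((((x of sleeve_1 in the frame of gauge_pin between -0.004 and 0.004 m and y of sleeve_1 in the frame of gauge_pin between -0.004 and 0.004 m and z of sleeve_1 in the frame of gauge_pin between -0.003 and 0.003 m and angle between the z axis of sleeve_1 and the z axis of gauge_pin, either way round below 0.17 rad) and (horizontal distance between sleeve_2 and dish below 0.045 m and z of sleeve_2 in the frame of dish below 0.008 m and angle between sleeve_2's own z axis and vertical below 0.12 rad and linear speed of sleeve_2 below 0.03 m/s) and (x of sleeve_3 in the frame of tray between -0.068 and 0.068 m and y of sleeve_3 in the frame of tray between -0.043 and 0.043 m and z of sleeve_3 in the frame of tray below 0.008 m and angle between sleeve_3's own z axis and vertical below 0.12 rad and linear speed of sleeve_3 below 0.03 m/s)) or ((x of sleeve_2 in the frame of gauge_pin between -0.006 and 0.006 m and y of sleeve_2 in the frame of gauge_pin between -0.006 and 0.006 m and z of sleeve_2 in the frame of gauge_pin between 0.028 and 0.038 m and contact force between sleeve_2 and gauge above 0.8 N and angle between the z axis of sleeve_2 and the z axis of gauge_pin, either way round below 0.17 rad) and (x of sleeve_1 in the frame of tray between -0.068 and 0.068 m and y of sleeve_1 in the frame of tray between -0.043 and 0.043 m and z of sleeve_1 in the frame of tray below 0.008 m and angle between sleeve_1's own z axis and vertical below 0.12 rad and linear speed of sleeve_1 below 0.03 m/s) and (x of sleeve_3 in the frame of tray between -0.068 and 0.068 m and y of sleeve_3 in the frame of tray between -0.043 and 0.043 m and z of sleeve_3 in the frame of tray below 0.008 m and angle between sleeve_3's own z axis and vertical below 0.12 rad and linear speed of sleeve_3 below 0.03 m/s)) or ((x of sleeve_3 in the frame of gauge_pin between -0.004 and 0.004 m and y of sleeve_3 in the frame of gauge_pin between -0.004 and 0.004 m and z of sleeve_3 in the frame of gauge_pin between -0.003 and 0.003 m and angle between the z axis of sleeve_3 and the z axis of gauge_pin, either way round below 0.17 rad) and (x of sleeve_1 in the frame of tray between -0.068 and 0.068 m and y of sleeve_1 in the frame of tray between -0.043 and 0.043 m and z of sleeve_1 in the frame of tray below 0.008 m and angle between sleeve_1's own z axis and vertical below 0.12 rad and linear speed of sleeve_1 below 0.03 m/s) and (horizontal distance between sleeve_2 and dish below 0.045 m and z of sleeve_2 in the frame of dish below 0.008 m and angle between sleeve_2's own z axis and vertical below 0.12 rad and linear speed of sleeve_2 below 0.03 m/s)))), for 0.2 s.
At the end, for the whole second after the job is handed in: Every sleeve that fits the pin stands upright (within 7 degrees) on the floor of the rectangular tray, the one that does not fit stands upright on the floor of the round dish (axis within 45 mm of its centre), all at rest and released (x of sleeve_1 in the frame of tray between -0.068 and 0.068 m and y of sleeve_1 in the frame of tray between -0.043 and 0.043 m and z of each of sleeve_1, sleeve_3 in the frame of tray below 0.008 m and angle between each of sleeve_1, sleeve_2, sleeve_3's own z axis and vertical below 0.12 rad and linear speed of each of sleeve_1, sleeve_2, sleeve_3 below 0.03 m/s and horizontal distance between sleeve_2 and dish below 0.045 m and z of sleeve_2 in the frame of dish below 0.008 m and x of sleeve_3 in the frame of tray between -0.068 and 0.068 m and y of sleeve_3 in the frame of tray between -0.043 and 0.043 m); the robot touches nothing.
It fails at once if something else on the desk (jar, tape, screwdriver, bracket, spray can, mug or box) is shifted by more than 30 mm (distance of any of jar, tape, screwdriver, bracket, spray_can, mug, clip_box from where it was at the start of the episode above 0.03 m).
It fails at once if something else that stands on the desk is knocked over (angle between any of jar, tape, bracket, spray_can, mug, clip_box's own z axis and vertical above 0.4 rad).
It fails at once if a sleeve is rammed on the gauge with more than 60 N (contact force between any of sleeve_1, sleeve_2, sleeve_3 and gauge above 60 N).
It also fails if it takes over 72 s, if anything falls off the work surface, if the arm or the gripper's body presses on something with over 40 N, if the wrist force passes 120 N, or if a joint passes its speed limit or range.

## Working session

There is one attempt and no reset: what is moved stays moved. The work goes in short steps, Python scripts to look and compute and a tool call to move; the robot and the scene stay as the last step left them, time stands still between calls to the robot, and variables do not carry over. Pictures are saved under pics/ and viewed, at most 10 in all, crops included, and the job is handed in when it is done.

Besides the shell and the picture viewer there is one more tool, called after ">>>" by a JSON object that holds its "op" and its "data". move_arm: Moves the arm, as the interface text tells. Its arguments: {"type":"object","properties":{"targets":{"type":"string"},"gripper":{"type":"number"}},"required":["targets"]}

```bash
mkdir -p pics
cat > h.py <<'E'
from station import *
import numpy as np, cv2, pickle
def ray(c,u,v):
    d=np.array([(u-c['cx'])/c['fx'],-(v-c['cy'])/c['fy'],-1.0]); T=c['T']
    return T[:3,3],T[:3,:3]@d
def on(c,u,v,z):
    o,d=ray(c,u,v); return (o+d*(z-o[2])/d[2])
def proj(c,p):
    q=np.linalg.inv(c['T'])@np.r_[p,1]; return np.array([c['cx']+c['fx']*q[0]/-q[2],c['cy']-c['fy']*q[1]/-q[2]])
def tri(*obs):
    A=np.zeros((3,3));b=np.zeros(3)
    for c,u,v in obs:
        o,d=ray(c,u,v); d=d/np.linalg.norm(d); M=np.eye(3)-np.outer(d,d); A+=M;b+=M@o
    p=np.linalg.solve(A,b); 
    return p,[float(np.linalg.norm((np.eye(3)-np.outer(d/np.linalg.norm(d),d/np.linalg.norm(d)))@(p-o))) for o,d in [ray(*x) for x in obs]]
def cap(name,save=None):
    s=sense(); c=dict(capture(name))
    if name=='wrist':
        T=np.eye(4);T[:3,:3]=s['ee_rot'];T[:3,3]=s['tcp_pos'];c['T']=T@np.array(c['hand_eye'])
    else: c['T']=np.array(c['world_from_camera'])
    if save: cv2.imwrite(f'pics/{save}.png',c['image']); pickle.dump(c,open(f'pics/{save}.pkl','wb'))
    return c
def load(n): return pickle.load(open(f'pics/{n}.pkl','rb'))
E
python3 - <<'E'
from h import *
for n in('scene','top'):
    c=cap(n,n+'0'); print(n,[k for k in c if k!='image'],c['fx'],c['T'].round(3).tolist())
print({k:np.round(v,3).tolist() for k,v in sense().items()})
E
```

```text
scene ['fx', 'fy', 'cx', 'cy', 'world_from_camera', 'T'] 405.8661905347282 [[-0.156, -0.716, 0.681, 1.146], [0.988, -0.126, 0.093, 0.095], [0.019, 0.687, 0.726, 0.744], [0.0, 0.0, 0.0, 1.0]]
top ['fx', 'fy', 'cx', 'cy', 'world_from_camera', 'T'] 421.19398921534014 [[-0.023, 0.992, -0.123, 0.428], [-1.0, -0.022, 0.009, 0.001], [0.006, 0.123, 0.992, 1.216], [0.0, 0.0, 0.0, 1.0]]
{'time_s': 0.1, 'joints': [-60.814, 22.086, 0.387, -0.024, -68.411, -14.812], 'joint_velocities': [0.071, 0.016, 0.285, 0.056, 0.074, -0.077], 'effort': [-0.001, -39.169, 18.794, 4.232, 0.013, -0.0], 'tcp_pos': [0.155, -0.605, 0.222], 'ee_rot': [[-0.969, -0.248, -0.001], [-0.248, 0.969, 0.002], [0.0, 0.002, -1.0]], 'wrist_force': [-0.605, 0.082, -0.162], 'moment': [0.001, -0.047, -0.048], 'gripper_force': 0.0, 'gripper_width': 0.998}
```

View pics/top0.png

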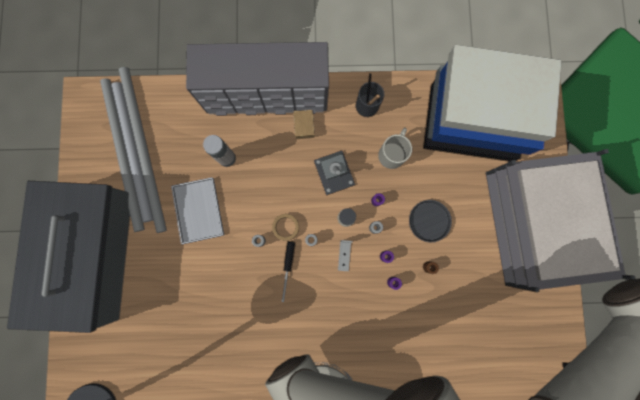

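View pics/scene0.png

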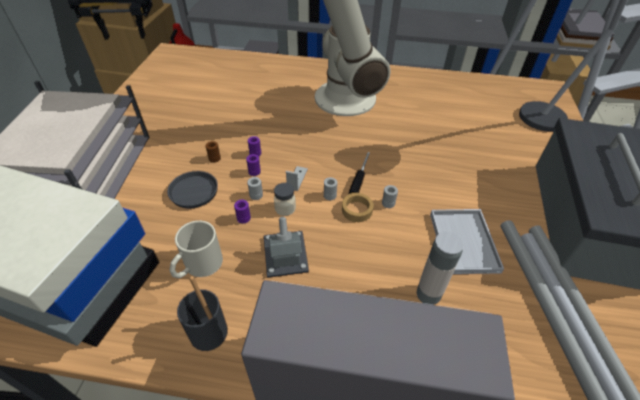

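Run:
```python
from h import *
t=load('top0');s=load('scene0')
P={'s_a':(258,237),'s_b':(312,237),'s_c':(376,225),'jar':(347,214)}
for k,(u,v) in P.items(): print(k,on(t,u,v,.05).round(3))
for k,(u,v) in {'a':(390,190),'b':(330,182),'c':(255,181)}.items(): print(k,on(s,u,v,.05).round(3))
print('dish',on(t,431,220,.018).round(3),'tray c',[on(t,u,v,.018).round(3).tolist() for u,v in((175,185),(212,179),(223,235),(182,243))])
print('gauge foot',[on(t,u,v,.01).round(3).tolist() for u,v in((315,160),(344,152),(355,186),(326,194))])
a=cv2.resize(t['image'][140:260,240:450],(800,457),interpolation=cv2.INTER_CUBIC)
cv2.imwrite('pics/cropt.png',a)
```

```text
s_a [0.453 0.162 0.05 ]
s_b [0.449 0.013 0.05 ]
s_c [ 0.478 -0.164  0.05 ]
jar [ 0.511 -0.085  0.05 ]
a [0.449 0.16  0.05 ]
b [0.447 0.015 0.05 ]
c [ 0.476 -0.165  0.05 ]
dish [ 0.49  -0.326  0.018] tray c [[0.607, 0.403, 0.018], [0.622, 0.297, 0.018], [0.461, 0.265, 0.018], [0.442, 0.38, 0.018]]
gauge foot [[0.673, 0.0, 0.01], [0.695, -0.085, 0.01], [0.594, -0.113, 0.01], [0.573, -0.029, 0.01]]
```

View pics/cropt.png

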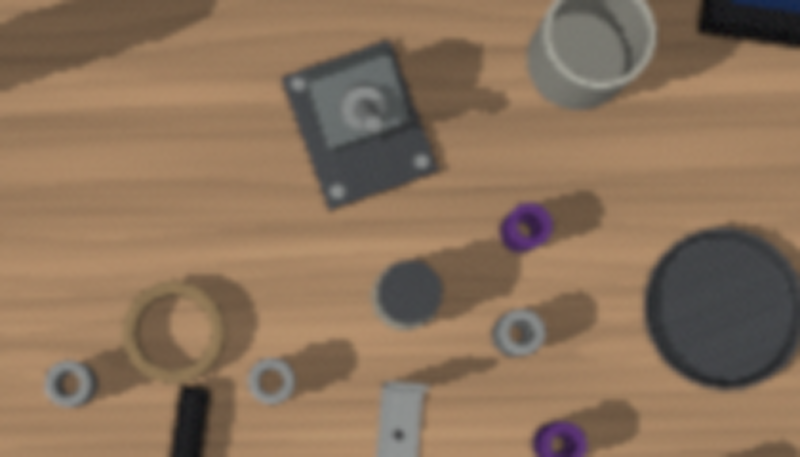

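Run:
```python
from h import *
t=load('top0')
for k,(u,v,z) in {'can top':(213,145,.18),'can base':(227,158,.0),'mugtop':(396,150,.092),'tape':(286,226,.025),'jar top':(347,215,.068),'collar':(336,168,.075),'nose':(338.5,171.5,.105),'brk':(345,255,.0),'pen':(369,95,.1),'boxL':(120,230,.1),'drawer':(190,90,.1),'drawer2':(330,110,.0)}.items(): print(k,on(t,u,v,z).round(3))
c=cap('wrist','w0');print(np.round(c['hand_eye'],3),c['fx'],c['cx'],c['cy']); print(c['T'].round(3))
```

```text
can top [0.682 0.256 0.18 ]
can base [0.687 0.259 0.   ]
mugtop [ 0.679 -0.221  0.092]
tape [0.482 0.086 0.025]
jar top [ 0.507 -0.083  0.068]
collar [ 0.636 -0.057  0.075]
nose [ 0.621 -0.062  0.105]
brk [ 0.397 -0.079  0.   ]
pen [ 0.833 -0.152  0.1  ]
boxL [0.478 0.518 0.1  ]
drawer [0.858 0.34  0.1  ]
drawer2 [ 0.826 -0.048  0.   ]
[[ 0.001  0.96   0.281  0.076]
 [ 1.    -0.001 -0.     0.   ]
 [ 0.     0.281 -0.96  -0.163]
 [ 0.     0.     0.     1.   ]] 354.9731606516445 320.4626969795923 196.27677182881536
[[-0.25  -0.929 -0.272  0.082]
 [ 0.968 -0.239 -0.072 -0.624]
 [ 0.002 -0.281  0.96   0.384]
 [ 0.     0.     0.     1.   ]]
```

>>> {"op": "move_arm", "data": {"targets": "0 1 0 -1;0 1 0 0;0 1 0 0;0 1 0 0;0 1 0 0;0 1 0 0;1 1 0 0;1 1 0 0;1 1 0 0;1 1 0 0"}}

```text
time_s: 0.98
tcp_pos: [0.2556, -0.354, 0.2226]
ee_rot: [[-0.987, -0.162, 0.0], [-0.162, 0.987, -0.0], [-0.0, -0.0, -1.0]]
wrist_force: [1.2, 0.4, 0.4]
gripper_width: 0.996
gripper_force: 0.0
```

>>> {"op": "move_arm", "data": {"targets": "1 1 0 0;1 1 0 0;1 1 0 0;1 1 0 0;1 1 0 0;1 1 0 0;1 0.6 0 0;0.5 0.2 0 0;0 0 0 0"}}

```text
time_s: 1.73
tcp_pos: [0.4448, -0.1843, 0.2222]
ee_rot: [[-0.986, -0.166, 0.0], [-0.166, 0.986, -0.0], [-0.0, -0.0, -1.0]]
wrist_force: [1.2, 0.7, 0.6]
gripper_width: 0.995
gripper_force: 0.0
```

Run:
```python
from h import *
c=cap('wrist','w1');print(sense()['tcp_pos'],sense()['time_s'],sense()['wrist_force'])
```

```text
[ 0.44315654 -0.18493071  0.22198076] 1.7833 [-0.56455732 -0.62358338 -0.1725024 ]
```

View pics/w1.png

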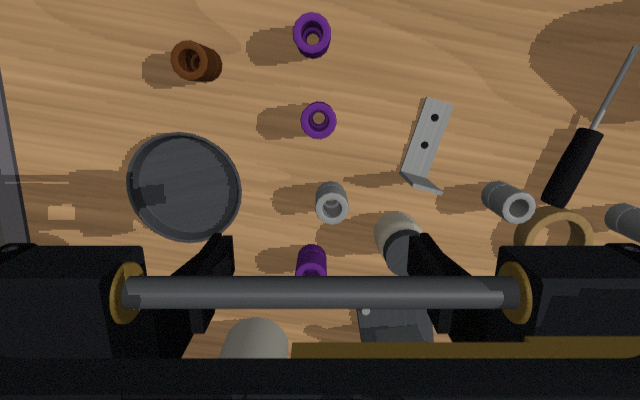

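>>> {"op": "move_arm", "data": {"targets": "1 0.8 0 0;1 0.8 0 0;1 0.8 0 0;1 0.8 0 0;1 0.8 0 0;1 0.8 0 0;0.5 0 0 0;0 0 0 0;0 0 0 0"}}

```text
time_s: 2.53
tcp_pos: [0.6043, -0.0664, 0.2217]
ee_rot: [[-0.987, -0.161, -0.002], [-0.161, 0.987, -0.0], [0.002, 0.0, -1.0]]
wrist_force: [-0.3, 0.2, -0.3]
gripper_width: 1.0
gripper_force: 0.0
```

Run:
```python
from h import *
c=cap('wrist','w2')
c1=load('w1')
for k,(u,v) in {'c':(332,207),'b':(519,207)}.items(): print(k,on(c1,u,v,.05).round(4))
```

```text
c [ 0.476  -0.1671  0.05  ]
b [0.445  0.0157 0.05  ]
```

>>> {"op": "move_arm", "data": {"targets": "0.2 1 0 0;0.2 1 0 0;0.2 1 0 0;0.2 1 0 0;0.2 1 0 0;0 0 0 0;0 0 0 0"}}

```text
time_s: 3.17
tcp_pos: [0.6292, 0.0595, 0.2228]
ee_rot: [[-0.987, -0.163, -0.001], [-0.163, 0.987, 0.0], [0.001, 0.0, -1.0]]
wrist_force: [0.0, -0.8, -0.6]
gripper_width: 0.996
gripper_force: 0.0
```

Run:
```python
from h import *
c=cap('wrist','w3')
a=load('w2'); out=[]
for x in(a,c):
    print(x['T'][:3,3].round(3)); u,v=proj(x,np.array([.63,-.06,.09])); print(u,v)
    u0=int(np.clip(u-100,0,440));v0=int(np.clip(v-75,0,250)); out.append(cv2.resize(x['image'][v0:v0+150,u0:u0+200],(400,300),interpolation=cv2.INTER_CUBIC)); print('off',u0,v0)
cv2.imwrite('pics/cg.png',np.hstack(out))
```

```text
[ 0.53  -0.078  0.385]
322.4410965268867 213.88779595772024
off 222 138
[0.555 0.047 0.385]
180.21311833235788 162.40583847771717
off 80 87
```

View pics/cg.png

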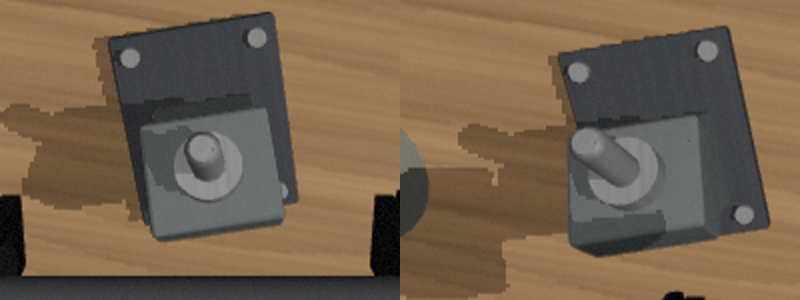

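Run:
```python
from h import *
a=load('w2');c=load('w3');t=load('top0')
A=lambda x,y:(a,222+x/2,138+y/2)
C=lambda x,y:(c,80+x/2,87+y/2)
for k,p,q in(('nose',(203,142),(188,139)),('collar',(209,166),(226,171)),('b1',(130,58),(178,72)),('b2',(257,38),(307,50)),('b3',(282,190),(344,213))):
    r,e=tri(A(*p),C(*q)); print(k,r.round(4),np.round(e,4))
g=[on(*A(130,58),.01),on(*A(257,38),.01)]; d=g[1]-g[0]; print('yaw?',np.degrees(np.arctan2(d[1],d[0])))
g=[on(*C(178,72),.01),on(*C(307,50),.01),on(*C(344,213),.01)]; d=g[1]-g[0];e=g[2]-g[1]; print(np.degrees(np.arctan2(d[1],d[0])),np.degrees(np.arctan2(e[1],e[0])))
# sleeves & tray rim, auto crops for view
print('can',proj(c,np.array([.6,.1,0])))
s=load('scene0'); o=[]
for x in(s,t):
  pass
i=cv2.resize(c['image'][0:250,200:640],(800,455)); cv2.imwrite('pics/x.png',i)
for n in(a,c): print([proj(n,np.array(p)).round(0).tolist() for p in([.45,.161,.05],[.447,.014,.05],[.46,.27,.018],[.442,.38,.018])])
```

```text
nose [ 0.6223 -0.0607  0.1019] [0.0007 0.0007]
collar [ 0.6416 -0.0541  0.0738] [0.0002 0.0002]
b1 [ 0.6099 -0.101   0.0147] [0. 0.]
b2 [ 0.5882 -0.0367  0.0154] [0.0002 0.0002]
b3 [ 0.6689 -0.0078  0.0195] [0.0003 0.0003]
yaw? 108.43623242124546
108.81957808661517 18.817787059004214
can [361.45579297 143.79478584]
[[606.0, 46.0], [443.0, 11.0], [682.0, 80.0], [795.0, 80.0]]
[[474.0, -12.0], [302.0, -50.0], [568.0, 30.0], [686.0, 31.0]]
```

>>> {"op": "move_arm", "data": {"targets": "-0.4 1 0 0;-0.4 1 0 0;-0.4 1 0 0;-0.4 1 0 0;-0.4 1 0 0;-0.4 1 0 0;-0.4 1 0 0;-0.4 1 0 0;0 0 0 0;0 0 0 0"}}

```text
time_s: 4.05
tcp_pos: [0.5496, 0.259, 0.2229]
ee_rot: [[-0.987, -0.163, -0.0], [-0.163, 0.987, -0.0], [0.0, -0.0, -1.0]]
wrist_force: [-0.4, -0.5, -0.3]
gripper_width: 1.001
gripper_force: 0.0
```

Run:
```python
from h import *
c=cap('wrist','w4');print(c['T'][:3,3]);print([proj(c,np.array(p)).round(0).tolist() for p in([.45,.161,.05],[.461,.265,.018],[.442,.38,.018])])
```

```text
[0.47502269 0.24687482 0.38547981]
[[229.0, 46.0], [341.0, 81.0], [459.0, 81.0]]
```

View pics/w4.png

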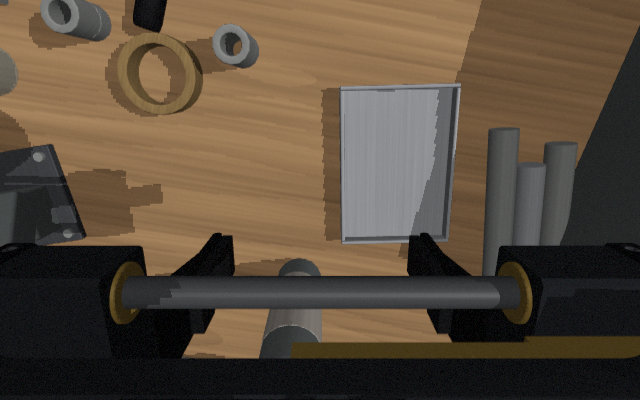

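Run:
```python
from h import *
c=load('w4');t=load('top0');s=load('scene0')
K=[(341,87),(460,83),(448,240),(342,242)]
P=[on(c,u,v,.018) for u,v in K]
for p in P: print(p.round(4))
for i in range(4):
    d=P[(i+1)%4]-P[i]; print(np.linalg.norm(d).round(4),np.degrees(np.arctan2(d[1],d[0])).round(1))
print('centre',np.mean(P,0))
print('a',on(c,228,41,.05).round(4),on(c,231,41,.05).round(4), tri((c,228,41),(t,258,237)))
print('ctr from sides', np.mean([on(t,*x,.018) for x in ((175,185),(212,179),(223,235),(182,243))],0))
print('scene tray',[on(s,u,v,.018).round(3).tolist() for u,v in((432,212),(484,211),(500,269),(444,268))])
```

```text
[0.4667 0.266  0.018 ]
[0.4437 0.3811 0.018 ]
[0.608  0.4137 0.018 ]
[0.6299 0.2972 0.018 ]
0.1174 101.3
0.1675 11.2
0.1186 -79.3
0.1661 -169.2
centre [0.53704813 0.33951834 0.018     ]
a [0.4459 0.1601 0.05  ] [0.4455 0.1627 0.05  ] (array([0.44964517, 0.16156899, 0.05864253]), [0.0030792342064551734, 0.003079234206455105])
ctr from sides [0.53310358 0.33654173 0.018     ]
scene tray [[0.473, 0.266, 0.018], [0.448, 0.39, 0.018], [0.612, 0.405, 0.018], [0.63, 0.287, 0.018]]
```

>>> {"op": "move_arm", "data": {"targets": "-0.8 -0.8 0 -0.7;-0.8 -0.8 0 0;-0.8 -0.8 0 0;-0.8 -0.8 -0.5 0;-0.9 -0.7 -1 0;0 0 -1 0;0 0 -1 0;0 0 -0.5 0;0 0 0 0", "gripper": 44}}

```text
time_s: 4.85
tcp_pos: [0.4459, 0.159, 0.1201]
ee_rot: [[-0.995, -0.099, -0.005], [-0.099, 0.995, -0.004], [0.006, -0.003, -1.0]]
wrist_force: [0.7, -0.3, 0.0]
gripper_width: 0.521
gripper_force: 0.0
```

Run:
```python
from h import *
s=sense();print(s['tcp_pos'],s['ee_rot'][:,1],s['gripper_width']*87)
c=cap('wrist','w5');u,v=proj(c,np.array([.4475,.161,.05]));print(u,v)
u=int(u);v=int(v);i=c['image'][max(v-75,0):v+75,u-100:u+100];print(i.shape,max(v-75,0),u-100)
cv2.imwrite('pics/w5c.png',cv2.resize(i,None,fx=3,fy=3))
```

```text
[0.44586758 0.15900701 0.12013011] [-0.09899258  0.99508364 -0.00300155] 45.35927197451357
322.7688983231702 209.6394898473384
(150, 200, 3) 134 222
```

View pics/w5c.png

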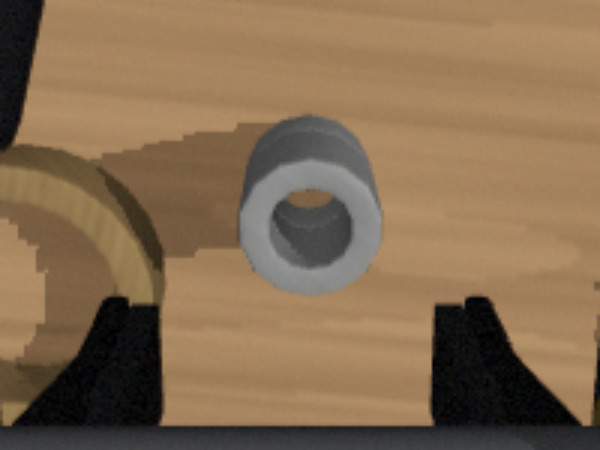

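>>> {"op": "move_arm", "data": {"targets": "0.06 0.15 -1 0;0 0 -1 0;0 0 -1 0;0 0 -0.7 0;0 0 -0.35 0;0 0 0 0"}}

```text
time_s: 5.4
tcp_pos: [0.4491, 0.1651, 0.0206]
ee_rot: [[-0.995, -0.101, -0.002], [-0.101, 0.995, -0.001], [0.002, -0.001, -1.0]]
wrist_force: [0.2, -0.4, -0.2]
gripper_width: 0.504
gripper_force: 0.0
```

>>> {"op": "move_arm", "data": {"targets": "0 0 0 0;0 0 0 0;0 0 0 0;0 0 0 0", "gripper": 20}}

```text
time_s: 5.73
tcp_pos: [0.4497, 0.166, 0.0226]
ee_rot: [[-0.995, -0.102, 0.002], [-0.102, 0.995, 0.001], [-0.002, 0.001, -1.0]]
wrist_force: [-0.2, -1.4, 4.4]
gripper_width: 0.375
gripper_force: 29.7
```

>>> {"op": "move_arm", "data": {"targets": "0 0 1 0;0 0 1 0;0.2 0.9 0.2 1;0.2 0.9 0 0;0.2 0.9 0 0;0.2 0.9 0 0;0.2 0.9 0 0;0.2 1 0 0;0.1 0.9 0 0;0 0 0 0"}}

```text
time_s: 6.57
tcp_pos: [0.4829, 0.3304, 0.0766]
ee_rot: [[-0.981, -0.192, 0.003], [-0.192, 0.981, 0.004], [-0.004, 0.003, -1.0]]
wrist_force: [0.5, 0.1, -2.4]
gripper_width: 0.375
gripper_force: 29.9
```

Run:
```python
from h import *
cap('wrist','w6')
s=sense();print(s['tcp_pos'],s['ee_rot'][:,1],s['wrist_force'],s['joints'])
```

```text
[0.48179044 0.32810876 0.07624878] [-0.19060055  0.98166692  0.00121724] [ 0.51172081 -0.35842259 -2.52046007] [ 5.01589402e+01  2.61618709e+01 -1.63221579e+01 -1.92018141e-02
 -4.74229119e+01 -1.29158157e+02]
```

>>> {"op": "move_arm", "data": {"targets": "0 0 -1 0;0 0 -0.8 0;0 0 0 0;-0.2 -0.04 0 0;-0.12 -0.02 0 0;-0.12 -0.02 0 0;-0.12 -0.02 0 0;-0.08 -0.02 0 0"}}

```text
time_s: 7.28
tcp_pos: [0.47, 0.3246, 0.035]
ee_rot: [[-0.982, -0.191, 0.01], [-0.191, 0.982, 0.006], [-0.011, 0.004, -1.0]]
wrist_force: [11.2, -3.4, -1.2]
gripper_width: 0.371
gripper_force: 30.0
```

Run:
```python
from h import *
s=sense();print(s['tcp_pos'],s['wrist_force'],s['moment'])
```

```text
[0.46997748 0.32455983 0.03497324] [11.17416461 -3.41934676 -1.24282128] [-1.27612495 -3.68986328  0.07950412]
```

>>> {"op": "move_arm", "data": {"targets": "-0.12 -0.02 0 0;-0.12 -0.02 0 0;-0.1 -0.02 0 0;0 0 0 0"}}

```text
time_s: 7.62
tcp_pos: [0.4623, 0.3235, 0.0363]
ee_rot: [[-0.981, -0.191, 0.012], [-0.191, 0.981, 0.007], [-0.013, 0.005, -1.0]]
wrist_force: [10.6, -4.3, 2.5]
gripper_width: 0.372
gripper_force: 30.0
```

Run:
```python
from h import *
s=sense();print(s['tcp_pos'],s['wrist_force'],s['moment'])
```

```text
[0.46232914 0.32347847 0.03630865] [10.62438859 -4.30728722  2.49245493] [-1.4499175  -3.44219333 -0.01802073]
```

>>> {"op": "move_arm", "data": {"targets": "-0.11 -0.02 0 0;-0.11 -0.02 0 0;-0.1 -0.02 0 0;0 0 0 0"}}

```text
time_s: 7.95
tcp_pos: [0.454, 0.3221, 0.0364]
ee_rot: [[-0.982, -0.191, 0.011], [-0.191, 0.982, 0.007], [-0.012, 0.005, -1.0]]
wrist_force: [9.0, -3.8, 4.3]
gripper_width: 0.369
gripper_force: 30.0
```

>>> {"op": "move_arm", "data": {"targets": "0 0 1 0;0 0 1 0;0 0 1 0;0 0 0 0"}}

```text
time_s: 8.28
tcp_pos: [0.4518, 0.3224, 0.1136]
ee_rot: [[-0.982, -0.19, 0.009], [-0.19, 0.982, 0.009], [-0.011, 0.007, -1.0]]
wrist_force: [1.1, 1.5, -1.2]
gripper_width: 0.369
gripper_force: 30.0
```

Run:
```python
from h import *
c=cap('wrist','w7');print(sense()['tcp_pos'])
b=load('w6')
cv2.imwrite('pics/w7c.png',np.hstack([x['image'][100:300,200:440] for x in(b,c)]).repeat(1,0))
i=cv2.imread('pics/w7c.png');cv2.imwrite('pics/w7c.png',cv2.resize(i,None,fx=1.66,fy=1.66,interpolation=cv2.INTER_CUBIC))
```

```text
[0.45053205 0.32148537 0.11095227]
```

View pics/w7c.png

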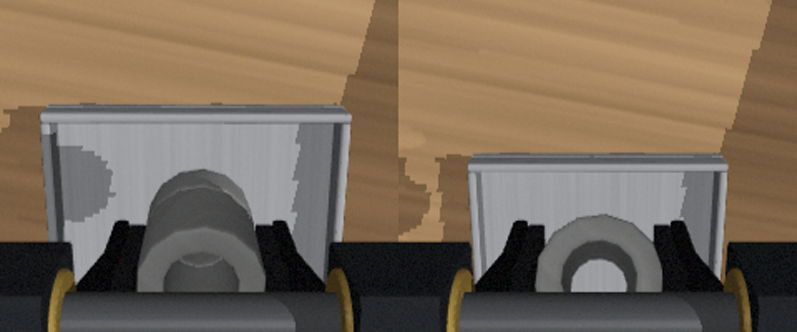

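Run:
```python
from h import *
c=load('w7');H=np.array(c['hand_eye'])
def pt(p):
    q=np.linalg.inv(H)@np.r_[p,1];return c['cx']+c['fx']*q[0]/-q[2],c['cy']-c['fy']*q[1]/-q[2]
for h in(.036,.040,.043):
  for th in range(16,45,4):
    t=np.radians(th);ax=np.array([np.sin(t),0,-np.cos(t)]);n=np.array([np.cos(t),0,np.sin(t)]);y=np.array([0,1,0])
    g=np.array([0,0,-.019]);top=g+ax*(.05-h);bot=g-ax*h
    f=lambda ctr,r:np.array([pt(ctr+r*(np.cos(a)*n+np.sin(a)*y)) for a in np.linspace(0,6.28,60)])
    o=f(top,.017);i=f(top,.0095);b=f(bot,.0095)
    print(h,th,'outer top row',o[:,1].min().round(1),'w',np.ptp(o[:,0]).round(1),'bore top',i[:,1].min().round(1),'far hole top',b[:,1].min().round(1),'w',np.ptp(b[:,0]).round(1))
```

```text
0.036 16 outer top row 233.6 w 83.2 bore top 251.9 far hole top 237.1 w 34.6
0.036 20 outer top row 231.0 w 83.2 bore top 249.3 far hole top 241.6 w 34.6
0.036 24 outer top row 228.6 w 83.2 bore top 246.8 far hole top 246.1 w 34.6
0.036 28 outer top row 226.5 w 83.1 bore top 244.5 far hole top 250.8 w 34.7
0.036 32 outer top row 224.6 w 83.0 bore top 242.3 far hole top 255.5 w 34.8
0.036 36 outer top row 223.0 w 82.8 bore top 240.3 far hole top 260.2 w 35.0
0.036 40 outer top row 221.7 w 82.6 bore top 238.4 far hole top 265.0 w 35.1
0.036 44 outer top row 220.6 w 82.4 bore top 236.8 far hole top 269.8 w 35.3
0.04 16 outer top row 232.5 w 81.0 bore top 250.4 far hole top 236.3 w 33.9
0.04 20 outer top row 230.6 w 81.0 bore top 248.5 far hole top 241.1 w 33.9
0.04 24 outer top row 229.0 w 80.9 bore top 246.8 far hole top 246.1 w 33.9
0.04 28 outer top row 227.6 w 80.9 bore top 245.1 far hole top 251.1 w 34.0
0.04 32 outer top row 226.4 w 80.8 bore top 243.7 far hole top 256.2 w 34.1
0.04 36 outer top row 225.4 w 80.7 bore top 242.3 far hole top 261.4 w 34.3
0.04 40 outer top row 224.7 w 80.6 bore top 241.1 far hole top 266.6 w 34.5
0.04 44 outer top row 224.2 w 80.5 bore top 240.1 far hole top 271.8 w 34.7
0.043 16 outer top row 231.7 w 79.4 bore top 249.2 far hole top 235.6 w 33.4
0.043 20 outer top row 230.4 w 79.4 bore top 247.9 far hole top 240.8 w 33.4
0.043 24 outer top row 229.3 w 79.4 bore top 246.7 far hole top 246.1 w 33.4
0.043 28 outer top row 228.4 w 79.3 bore top 245.6 far hole top 251.4 w 33.5
0.043 32 outer top row 227.7 w 79.3 bore top 244.6 far hole top 256.8 w 33.6
0.043 36 outer top row 227.2 w 79.2 bore top 243.8 far hole top 262.2 w 33.8
0.043 40 outer top row 226.9 w 79.1 bore top 243.1 far hole top 267.7 w 34.0
0.043 44 outer top row 226.8 w 79.1 bore top 242.5 far hole top 273.2 w 34.2
```

>>> {"op": "move_arm", "data": {"targets": "0.2 -0.6 1 0.5;0.38 -1 1 1;0.38 -1 0 0;0.38 -1 0 0;0.38 -1 0 0;0.38 -1 0 0;0.38 -1 0 0;0.38 -1 0 0;0.38 -1 0 0;0.38 -1 0 0"}}

```text
time_s: 9.17
tcp_pos: [0.5388, 0.0783, 0.1559]
ee_rot: [[-0.949, -0.315, -0.002], [-0.315, 0.949, -0.0], [0.001, 0.0, -1.0]]
wrist_force: [0.5, -0.3, -2.7]
gripper_width: 0.372
gripper_force: 30.0
```

>>> {"op": "move_arm", "data": {"targets": "0.38 -1 0 0;0.38 -1 0 0;0.38 -1 0 0;0.38 -1 0 0;0.38 -1 0 0;0.38 -1 0 0;0 0 0 0;0 0 0 0;0 0 0 0"}}

```text
time_s: 9.92
tcp_pos: [0.5956, -0.07, 0.1557]
ee_rot: [[-0.949, -0.314, -0.002], [-0.315, 0.949, 0.0], [0.002, 0.001, -1.0]]
wrist_force: [-0.0, -0.2, -2.2]
gripper_width: 0.37
gripper_force: 30.0
```

Run:
```python
from h import *
c=cap('wrist','w8');print(sense()['tcp_pos'],sense()['ee_rot'][:,1],sense()['wrist_force'])
```

```text
[ 0.59573889 -0.06952665  0.15590963] [-3.15485929e-01  9.48929973e-01  7.30848228e-04] [-0.58074086 -0.40356451 -2.98399141]
```

>>> {"op": "move_arm", "data": {"targets": "0.12 0.03 -0.6 0;0 0 -0.55 0;0 0 0 0;0.1 0.03 -0.17 0;0.1 0.03 -0.17 0;0 0 0 0"}}

```text
time_s: 10.47
tcp_pos: [0.605, -0.0673, 0.1189]
ee_rot: [[-0.949, -0.316, 0.0], [-0.316, 0.949, 0.0], [-0.0, 0.0, -1.0]]
wrist_force: [0.1, -0.1, -3.8]
gripper_width: 0.373
gripper_force: 30.0
```

Run:
```python
from h import *
print(sense()['tcp_pos'],sense()['wrist_force'])
```

```text
[ 0.6049886  -0.06730766  0.11886695] [ 0.05677065 -0.06918503 -3.76370895]
```

>>> {"op": "move_arm", "data": {"targets": "0.08 0.03 -0.14 0;0.08 0.03 -0.14 0;0 0 0 0"}}

```text
time_s: 10.72
tcp_pos: [0.6088, -0.0662, 0.1115]
ee_rot: [[-0.949, -0.315, -0.0], [-0.315, 0.949, 0.0], [0.0, 0.0, -1.0]]
wrist_force: [-0.3, 0.8, -2.0]
gripper_width: 0.375
gripper_force: 30.0
```

Run:
```python
from h import *
print(sense()['tcp_pos'],sense()['wrist_force'])
```

```text
[ 0.608843   -0.06622735  0.11149753] [-0.33746705  0.75315162 -2.01782075]
```

>>> {"op": "move_arm", "data": {"targets": "0.08 0.03 -0.14 0;0.08 0.03 -0.14 0;0.08 0.03 -0.14 0;0.08 0.03 -0.14 0;0.08 0.03 -0.14 0;0.04 0.01 -0.07 0;0 0 0 0"}}

```text
time_s: 11.3
tcp_pos: [0.6196, -0.0624, 0.0928]
ee_rot: [[-0.949, -0.315, -0.001], [-0.315, 0.949, -0.0], [0.001, 0.0, -1.0]]
wrist_force: [-0.9, -0.2, -1.1]
gripper_width: 0.37
gripper_force: 30.0
```

Run:
```python
from h import *
print(sense()['tcp_pos'],sense()['wrist_force'])
```

```text
[ 0.61955186 -0.06240478  0.09276012] [-0.93690005 -0.22846333 -1.08935751]
```

>>> {"op": "move_arm", "data": {"targets": "0.04 0.01 -0.07 0;0.02 0.01 -0.04 0;0 0 0 0;0 0 0 0"}}

```text
time_s: 11.63
tcp_pos: [0.6195, -0.0625, 0.0925]
ee_rot: [[-0.949, -0.316, -0.003], [-0.316, 0.949, -0.001], [0.003, -0.0, -1.0]]
wrist_force: [-9.5, 0.2, 10.9]
gripper_width: 0.368
gripper_force: 30.0
```

Run:
```python
from h import *
print(sense()['tcp_pos'],sense()['wrist_force'])
```

```text
[ 0.61954386 -0.06247878  0.09251563] [-9.49755801  0.20136334 10.90431602]
```

>>> {"op": "move_arm", "data": {"targets": "-0.2 -0.07 0.34 0;-0.2 -0.07 0.34 0;-0.2 -0.07 0.34 0;0 0 0 0;0.16 0.05 0.09 0;0.16 0.05 0.09 0;0.16 0.05 0.07 0;0 0 0 0"}}

```text
time_s: 12.3
tcp_pos: [0.6134, -0.0647, 0.119]
ee_rot: [[-0.949, -0.314, -0.014], [-0.314, 0.949, -0.002], [0.014, 0.003, -1.0]]
wrist_force: [-6.3, -3.3, -3.4]
gripper_width: 0.366
gripper_force: 30.0
```

Run:
```python
from h import *
print(sense()['tcp_pos'],sense()['wrist_force'])
```

```text
[ 0.61344787 -0.064735    0.11895735] [-6.2751948  -3.28610833 -3.43330252]
```

>>> {"op": "move_arm", "data": {"targets": "0.16 0.05 0.05 0;0.16 0.05 0.03 0;0.15 0.05 0.01 0;0 0 0 0"}}

```text
time_s: 12.63
tcp_pos: [0.6237, -0.0612, 0.1195]
ee_rot: [[-0.949, -0.313, -0.018], [-0.313, 0.95, -0.002], [0.018, 0.004, -1.0]]
wrist_force: [-7.1, -4.7, -6.7]
gripper_width: 0.373
gripper_force: 30.0
```

Run:
```python
from h import *
print(sense()['tcp_pos'],sense()['wrist_force'])
```

```text
[ 0.62368041 -0.06123914  0.1195161 ] [-7.05714608 -4.70033466 -6.66720668]
```

>>> {"op": "move_arm", "data": {"targets": "0.1 0.03 0.12 0;0.14 0.05 0.08 0;0 0 0 0"}}

```text
time_s: 12.88
tcp_pos: [0.6303, -0.0589, 0.1253]
ee_rot: [[-0.949, -0.314, -0.016], [-0.314, 0.95, -0.002], [0.016, 0.003, -1.0]]
wrist_force: [-6.7, -2.3, -0.3]
gripper_width: 0.367
gripper_force: 30.0
```

Run:
```python
from h import *
print(sense()['tcp_pos'],sense()['wrist_force'])
```

```text
[ 0.63029645 -0.05890055  0.12533058] [-6.7162213  -2.28317436 -0.29799183]
```

>>> {"op": "move_arm", "data": {"targets": "-0.05 0 1 0;0 0 0.8 0;0 0 0 0;0 0 0 0"}}

```text
time_s: 13.22
tcp_pos: [0.6357, -0.0573, 0.1748]
ee_rot: [[-0.949, -0.315, 0.003], [-0.315, 0.949, 0.001], [-0.003, -0.0, -1.0]]
wrist_force: [-1.1, 0.4, -3.3]
gripper_width: 0.37
gripper_force: 30.0
```

Run:
```python
from h import *
c=cap('wrist','w9');H=np.array(c['hand_eye']);print(sense()['tcp_pos'],sense()['wrist_force'])
# rough profile through the column of the bore: print luminance
g=cv2.cvtColor(c['image'],cv2.COLOR_BGR2GRAY);print(g[150:284:3,320].tolist())
def pt(p):
    q=np.linalg.inv(H)@np.r_[p,1];return c['cx']+c['fx']*q[0]/-q[2],c['cy']-c['fy']*q[1]/-q[2]
h=.043
for th in range(-8,17,4):
    t=np.radians(th);ax=np.array([np.sin(t),0,-np.cos(t)]);n=np.array([np.cos(t),0,np.sin(t)])
    gr=np.array([0,0,-.019]);top=gr+ax*(.05-h);bot=gr-ax*h
    print(th,'outer top %.0f bore top %.0f bottom outer edge %.0f farhole top %.0f bottom %.0f'%tuple(pt(x)[1] for x in(top+.017*n,top+.0095*n,bot+.017*n,bot+.0095*n,bot-.0095*n)))
```

```text
[ 0.63458982 -0.05734345  0.17333832] [-0.10695263  0.55117829 -3.26640819]
[73, 75, 75, 75, 72, 73, 61, 60, 111, 111, 134, 152, 153, 152, 156, 146, 98, 84, 78, 83, 81, 100, 78, 80, 81, 79, 76, 82, 76, 101, 108, 104, 104, 102, 80, 80, 77, 84, 78, 78, 77, 80, 32, 48, 60]
-8 outer top 244 bore top 259 bottom outer edge 194 farhole top 207 bottom 237
-4 outer top 241 bore top 257 bottom outer edge 199 farhole top 211 bottom 242
0 outer top 239 bore top 256 bottom outer edge 203 farhole top 216 bottom 247
4 outer top 237 bore top 254 bottom outer edge 208 farhole top 221 bottom 253
8 outer top 235 bore top 252 bottom outer edge 212 farhole top 226 bottom 258
12 outer top 233 bore top 251 bottom outer edge 217 farhole top 231 bottom 263
16 outer top 232 bore top 249 bottom outer edge 222 farhole top 236 bottom 269
```

>>> {"op": "move_arm", "data": {"targets": "-0.17 1 0 -0.5;-0.17 1 0 -1;-0.17 1 0 0;-0.17 1 0 0;-0.17 1 0 0;-0.17 1 0 0;-0.17 1 0 0;-0.17 1 0 0;-0.17 1 0 0;-0.17 1 0 0"}}

```text
time_s: 14.1
tcp_pos: [0.5909, 0.1934, 0.172]
ee_rot: [[-0.982, -0.188, -0.003], [-0.188, 0.982, -0.001], [0.003, -0.001, -1.0]]
wrist_force: [0.8, -0.3, -3.0]
gripper_width: 0.371
gripper_force: 30.0
```

>>> {"op": "move_arm", "data": {"targets": "-0.17 1 0 0;-0.17 1 0 0;-0.17 1 0 0;-0.17 1 -0.5 0;-0.17 0.9 -1 0;0 0 -1 0;0 0 -1 0;0 0 -1 0;0 0 -1 0;0 0 0 0"}}

```text
time_s: 14.93
tcp_pos: [0.5675, 0.3126, 0.0297]
ee_rot: [[-0.982, -0.188, -0.009], [-0.188, 0.982, -0.007], [0.01, -0.005, -1.0]]
wrist_force: [-0.8, -0.2, -1.7]
gripper_width: 0.372
gripper_force: 30.0
```

Run:
```python
from h import *
print(sense()['tcp_pos'],sense()['wrist_force'])
```

```text
[0.56750469 0.31257637 0.02965156] [-0.82340315 -0.17002144 -1.65738132]
```

>>> {"op": "move_arm", "data": {"targets": "0 0 0 0;0 0 -0.1 0;0 0 -0.1 0;0 0 0 0"}}

```text
time_s: 15.27
tcp_pos: [0.5711, 0.315, 0.0324]
ee_rot: [[-0.982, -0.188, 0.001], [-0.188, 0.982, 0.001], [-0.001, 0.001, -1.0]]
wrist_force: [0.4, 0.4, -1.9]
gripper_width: 0.37
gripper_force: 30.0
```

Run:
```python
from h import *
print(sense()['tcp_pos'],sense()['wrist_force'])
```

```text
[0.57113569 0.31502517 0.03236887] [ 0.4152009   0.42277202 -1.91207597]
```

>>> {"op": "move_arm", "data": {"targets": "0 0 -0.1 0;0 0 0 0"}}

```text
time_s: 15.43
tcp_pos: [0.5709, 0.3148, 0.0294]
ee_rot: [[-0.982, -0.188, 0.0], [-0.188, 0.982, 0.001], [-0.0, 0.0, -1.0]]
wrist_force: [0.3, 0.2, -3.2]
gripper_width: 0.37
gripper_force: 30.0
```

Run:
```python
from h import *
print(sense()['tcp_pos'],sense()['wrist_force'])
```

```text
[0.57088701 0.31482741 0.02942821] [ 0.26607509  0.15727952 -3.19486934]
```

>>> {"op": "move_arm", "data": {"targets": "0 0 -0.1 0;0 0 -0.1 0;0 0 -0.08 0;0 0 0 0"}}

```text
time_s: 15.77
tcp_pos: [0.5718, 0.3153, 0.0277]
ee_rot: [[-0.982, -0.191, 0.003], [-0.191, 0.982, 0.0], [-0.003, -0.0, -1.0]]
wrist_force: [-7.3, -2.5, 19.6]
gripper_width: 0.372
gripper_force: 30.1
```

Run:
```python
from h import *
print(sense()['tcp_pos'],sense()['wrist_force'])
```

```text
[0.57184593 0.31527361 0.02771952] [-7.28326921 -2.53727975 19.59338511]
```

>>> {"op": "move_arm", "data": {"targets": "0 0 0 0;0 0 0 0;0 0 0 0", "gripper": 44}}

```text
time_s: 16.02
tcp_pos: [0.5713, 0.3151, 0.0227]
ee_rot: [[-0.982, -0.189, 0.001], [-0.189, 0.982, 0.001], [-0.001, 0.001, -1.0]]
wrist_force: [-0.0, 0.4, -0.1]
gripper_width: 0.479
gripper_force: 0.0
```

>>> {"op": "move_arm", "data": {"targets": "0 0 1 0;0 0 1 0;-0.2 -1 1 -1;-0.6 -1 0 0;-0.6 -1 0 0;-0.6 -1 0 0;-0.6 -1 0 0;-0.6 -1 0 0;-0.6 -1 0 0;-0.6 -1 0 0"}}

```text
time_s: 16.85
tcp_pos: [0.4601, 0.1137, 0.0969]
ee_rot: [[-0.995, -0.103, 0.0], [-0.103, 0.995, -0.0], [-0.0, -0.0, -1.0]]
wrist_force: [0.4, -0.7, -0.3]
gripper_width: 0.506
gripper_force: 0.0
```

Run:
```python
from h import *
s=sense();c=cap('wrist','w10');print(s['tcp_pos'],s['time_s'],s['wrist_force'])
t=cap('top','top1')
print(proj(c,np.array([.445,.0157,.05])),proj(c,np.array([.571,.315,.05])))
a=c['image'][0:240,120:520];
b=cv2.resize(t['image'][160:260,170:270],(240,240))
cv2.imwrite('pics/w10c.png',np.hstack([a,b]))
```

```text
[0.46013932 0.11370255 0.09687473] 16.85 [ 0.39835754 -0.65557349 -0.26522905]
[161.56011179 178.78582405] [578.32332112 387.44228693]
```

View pics/w10c.png

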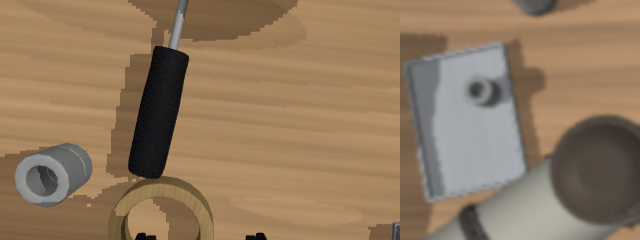

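>>> {"op": "move_arm", "data": {"targets": "-0.15 -1 0 0;-0.15 -1 0 0;-0.15 -1 0 0;-0.13 -0.91 0 0;0 0 -1 0;0 0 -1 0;0 0 -1 0;0 0 0 0;0 0 0 0"}}

```text
time_s: 17.7
tcp_pos: [0.4462, 0.017, 0.0213]
ee_rot: [[-0.995, -0.103, -0.003], [-0.103, 0.995, -0.001], [0.003, -0.001, -1.0]]
wrist_force: [0.2, -1.1, 0.4]
gripper_width: 0.505
gripper_force: 0.0
```

>>> {"op": "move_arm", "data": {"targets": "0 0 0 0;0 0 0 0;0 0 0 0;0 0 0 0", "gripper": 20}}

```text
time_s: 18.03
tcp_pos: [0.4477, 0.0176, 0.0234]
ee_rot: [[-0.995, -0.103, 0.004], [-0.103, 0.995, 0.001], [-0.004, 0.001, -1.0]]
wrist_force: [-0.2, 0.2, 3.5]
gripper_width: 0.377
gripper_force: 31.0
```

Run:
```python
from h import *
s=sense();print(s['tcp_pos'],s['time_s'],s['wrist_force'],s['ee_rot'][:,1])
```

```text
[0.44771676 0.01762797 0.02341702] 18.0333 [-0.19443717  0.18638275  3.45988166] [-1.02836137e-01  9.94697960e-01  8.34536947e-04]
```

>>> {"op": "move_arm", "data": {"targets": "0 0 1 0;0 0 1 0;0.11 0.96 0.1 1;0.11 0.96 0 0;0.11 0.96 0 0;0.11 0.96 0 0;0.11 0.96 0 0;0.11 0.96 0 0;0.11 0.96 0 0;0.11 0.96 0 0"}}

```text
time_s: 18.87
tcp_pos: [0.4678, 0.2101, 0.0747]
ee_rot: [[-0.982, -0.188, -0.001], [-0.188, 0.982, 0.0], [0.001, 0.0, -1.0]]
wrist_force: [1.4, 0.0, -2.4]
gripper_width: 0.374
gripper_force: 31.0
```

>>> {"op": "move_arm", "data": {"targets": "0.11 0.96 0 0;0.11 0.96 0 0;0.11 0.96 0 0;0.11 0.96 0 0;0.11 0.96 0 0;0 0 0 0;0 0 0 0"}}

```text
time_s: 19.45
tcp_pos: [0.4815, 0.33, 0.0742]
ee_rot: [[-0.982, -0.19, -0.001], [-0.19, 0.982, -0.0], [0.001, -0.0, -1.0]]
wrist_force: [-0.6, -0.1, -1.8]
gripper_width: 0.371
gripper_force: 31.0
```

Run:
```python
from h import *
s=sense();print(s['tcp_pos'],s['time_s'],s['wrist_force'],s['ee_rot'][:,1])
```

```text
[0.4815048  0.32996435 0.07420715] 19.45 [-0.58948486 -0.05371463 -1.81024813] [-1.89781311e-01  9.81826387e-01 -1.35571785e-05]
```

>>> {"op": "move_arm", "data": {"targets": "0 0 -1 0;0 0 -0.7 0;0 0 0 0;-0.2 -0.04 0 0;-0.12 -0.02 0 0;-0.12 -0.02 0 0;-0.12 -0.02 0 0;-0.12 -0.02 0 0;-0.12 -0.02 0 0;-0.12 -0.02 0 0"}}

```text
time_s: 20.28
tcp_pos: [0.4647, 0.3275, 0.0368]
ee_rot: [[-0.981, -0.192, 0.012], [-0.192, 0.981, 0.007], [-0.013, 0.005, -1.0]]
wrist_force: [11.3, -5.0, 3.4]
gripper_width: 0.372
gripper_force: 30.0
```

>>> {"op": "move_arm", "data": {"targets": "-0.12 -0.02 0 0;-0.12 -0.02 0 0;-0.12 -0.02 0 0;0 0 0 0;0 0 1 0;0 0 1 0;0 0 1 0;0 0 0 0"}}

```text
time_s: 20.95
tcp_pos: [0.4528, 0.3261, 0.1142]
ee_rot: [[-0.982, -0.19, 0.009], [-0.19, 0.982, 0.009], [-0.011, 0.007, -1.0]]
wrist_force: [-0.5, 0.4, -1.5]
gripper_width: 0.37
gripper_force: 30.0
```

```bash
cat > tilt.py <<'E'
from h import *
import sys
c=cap('wrist',sys.argv[1]);s=sense();print(s['tcp_pos'],s['time_s'],s['ee_rot'][:,1])
g=cv2.cvtColor(c['image'],cv2.COLOR_BGR2GRAY)
print('col320 from 215',g[215:285:2,320].tolist())
for r in(272,280): print('row',r,'from 270',g[r,270:370:3].tolist())
E
python3 tilt.py w11; python3 -c "
from h import *
g=cv2.cvtColor(load('w7')['image'],cv2.COLOR_BGR2GRAY)
print('ref',g[215:285:2,320].tolist())
for r in(272,280): print('row',r,g[r,270:370:3].tolist())"
```

```text
[0.45150452 0.32521272 0.11158743] 21.0 [-0.18885798  0.98198715  0.00582207]
col320 from 215 [155, 158, 158, 156, 156, 157, 156, 129, 107, 114, 113, 114, 115, 115, 112, 65, 57, 56, 63, 157, 156, 156, 156, 156, 156, 157, 158, 156, 155, 157, 145, 37, 51, 59, 62]
row 272 from 270 [19, 18, 15, 12, 18, 107, 116, 114, 116, 104, 52, 53, 157, 160, 157, 157, 159, 159, 158, 156, 159, 157, 155, 52, 58, 110, 116, 112, 108, 103, 11, 4, 15, 10]
row 280 from 270 [56, 56, 54, 54, 53, 48, 53, 52, 54, 54, 53, 54, 53, 53, 52, 54, 52, 56, 53, 50, 55, 52, 51, 52, 52, 54, 51, 53, 53, 54, 55, 54, 52, 53]
ref [160, 158, 158, 160, 160, 159, 160, 126, 105, 108, 107, 112, 114, 116, 115, 63, 56, 56, 60, 63, 77, 158, 158, 158, 157, 160, 159, 158, 160, 159, 146, 33, 50, 57, 64]
row 272 [11, 12, 9, 12, 69, 112, 113, 113, 109, 103, 42, 56, 159, 157, 158, 155, 158, 160, 156, 159, 156, 157, 158, 56, 59, 113, 119, 114, 108, 100, 12, 14, 7, 19]
row 280 [51, 55, 53, 57, 55, 54, 54, 53, 54, 56, 52, 54, 52, 54, 52, 53, 50, 55, 54, 53, 56, 54, 49, 53, 53, 50, 52, 53, 51, 52, 54, 57, 53, 54]
```

>>> {"op": "move_arm", "data": {"targets": "0.37 -0.98 1 0.5;0.37 -0.98 0.8 1;0.37 -0.98 0 0;0.37 -0.98 0 0;0.37 -0.98 0 0;0.37 -0.98 0 0;0.37 -0.98 0 0;0.37 -0.98 0 0;0.37 -0.98 0 0;0.37 -0.98 0 0"}}

```text
time_s: 21.83
tcp_pos: [0.5418, 0.0771, 0.1515]
ee_rot: [[-0.949, -0.315, -0.002], [-0.315, 0.949, -0.0], [0.001, 0.0, -1.0]]
wrist_force: [0.0, 1.2, -2.6]
gripper_width: 0.378
gripper_force: 30.0
```

>>> {"op": "move_arm", "data": {"targets": "0.37 -0.98 0 0;0.37 -0.98 0 0;0.37 -0.98 0 0;0.37 -0.98 0 0;0.37 -0.98 0 0;0.37 -0.98 0 0;0 0 -0.5 0;0 0 -0.5 0;0 0 0 0;0 0 0 0"}}

```text
time_s: 22.67
tcp_pos: [0.5968, -0.0686, 0.126]
ee_rot: [[-0.949, -0.315, -0.003], [-0.315, 0.949, -0.0], [0.003, 0.001, -1.0]]
wrist_force: [0.3, -0.2, -1.7]
gripper_width: 0.369
gripper_force: 30.0
```

Run:
```python
from h import *
s=sense();print(s['tcp_pos'],s['time_s'],s['wrist_force'],s['ee_rot'][:,1])
```

```text
[ 0.59684713 -0.06858821  0.12600484] 22.6667 [ 0.26100084 -0.15841733 -1.67657933] [-3.14816953e-01  9.49152089e-01  7.74039479e-04]
```

>>> {"op": "move_arm", "data": {"targets": "0.17 0.07 0 0;0 0 0 0;0.08 0.03 -0.14 0;0.08 0.03 -0.14 0;0.08 0.03 -0.14 0;0.08 0.03 -0.14 0;0 0 0 0"}}

```text
time_s: 23.25
tcp_pos: [0.6102, -0.0638, 0.1118]
ee_rot: [[-0.949, -0.315, -0.001], [-0.315, 0.949, -0.0], [0.002, 0.0, -1.0]]
wrist_force: [0.5, -3.4, -5.7]
gripper_width: 0.373
gripper_force: 30.0
```

Run:
```python
from h import *
s=sense();print(s['tcp_pos'],s['time_s'],s['wrist_force'])
```

```text
[ 0.61022933 -0.06384021  0.11183635] 23.25 [ 0.48113592 -3.39753457 -5.71986587]
```

>>> {"op": "move_arm", "data": {"targets": "0.08 0.03 -0.14 0;0.08 0.03 -0.14 0;0.08 0.03 -0.14 0;0.08 0.03 -0.14 0;0.08 0.02 -0.14 0;0 0 0 0"}}

```text
time_s: 23.75
tcp_pos: [0.6195, -0.0608, 0.0944]
ee_rot: [[-0.949, -0.315, -0.003], [-0.315, 0.949, -0.001], [0.003, 0.0, -1.0]]
wrist_force: [-2.2, -4.9, -4.3]
gripper_width: 0.366
gripper_force: 30.0
```

Run:
```python
from h import *
s=sense();print(s['tcp_pos'],s['time_s'],s['wrist_force'])
```

```text
[ 0.61951239 -0.06084913  0.09443398] 23.75 [-2.2340989  -4.94739113 -4.34776557]
```

>>> {"op": "move_arm", "data": {"targets": "0.05 -0.04 -0.08 0;0.04 0 -0.07 0;0.02 0 -0.04 0;0 0 0 0;0 0 0 0"}}

```text
time_s: 24.17
tcp_pos: [0.6195, -0.0612, 0.0931]
ee_rot: [[-0.949, -0.316, -0.008], [-0.316, 0.949, -0.001], [0.007, 0.002, -1.0]]
wrist_force: [-14.2, 0.7, 15.8]
gripper_width: 0.371
gripper_force: 30.0
```

Run:
```python
from h import *
s=sense();print(s['tcp_pos'],s['time_s'],s['wrist_force'])
```

```text
[ 0.61946075 -0.06122538  0.09310215] 24.1667 [-14.1969992    0.66349436  15.81406702]
```

>>> {"op": "move_arm", "data": {"targets": "0 0 0 0;0 0 0 0;-0.21 -0.08 0.34 0;-0.21 -0.08 0.34 0;-0.2 -0.07 0.34 0;0 0 0 0;0.16 0.05 0.09 0;0.16 0.05 0.09 0;0.16 0.05 0.09 0"}}

```text
time_s: 24.92
tcp_pos: [0.6142, -0.0644, 0.1196]
ee_rot: [[-0.95, -0.313, -0.015], [-0.313, 0.95, -0.001], [0.014, 0.003, -1.0]]
wrist_force: [-7.2, -3.6, -10.0]
gripper_width: 0.373
gripper_force: 30.0
```

>>> {"op": "move_arm", "data": {"targets": "0.16 0.05 0.08 0;0.16 0.05 0.08 0;0.15 0.05 0.06 0;0 0 0 0;0.14 0.05 0.04 0;0.14 0.05 0 0;0 0 0 0"}}

```text
time_s: 25.5
tcp_pos: [0.6342, -0.0578, 0.1266]
ee_rot: [[-0.949, -0.314, -0.013], [-0.314, 0.949, -0.001], [0.013, 0.003, -1.0]]
wrist_force: [-6.9, -1.6, -1.6]
gripper_width: 0.367
gripper_force: 30.0
```

Run:
```python
from h import *
s=sense();print(s['tcp_pos'],s['time_s'],s['wrist_force'])
```

```text
[ 0.63417952 -0.05775612  0.12663752] 25.5 [-6.91891347 -1.63193911 -1.61977913]
```

>>> {"op": "move_arm", "data": {"targets": "-0.06 0 1 0;0 0 0.8 0;-0.16 0.96 0 -0.5;-0.16 0.96 0 -1;-0.16 0.96 0 0;-0.16 0.96 0 0;-0.16 0.96 0 0;-0.16 0.96 0 0;-0.16 0.96 0 0;-0.16 0.96 0 0"}}

```text
time_s: 26.33
tcp_pos: [0.6054, 0.1369, 0.1743]
ee_rot: [[-0.982, -0.189, 0.001], [-0.189, 0.982, 0.001], [-0.001, 0.001, -1.0]]
wrist_force: [-0.3, -0.3, -3.4]
gripper_width: 0.372
gripper_force: 30.0
```

>>> {"op": "move_arm", "data": {"targets": "-0.16 0.96 0 0;-0.16 0.96 0 0;-0.16 0.96 0 0;-0.16 0.96 0 0;-0.16 0.96 0 0;-0.16 0.96 0 0;-0.16 0.96 0 0;-0.16 0.96 0 0;-0.16 0.96 0 0;-0.16 0.96 0 0"}}

```text
time_s: 27.17
tcp_pos: [0.5651, 0.3772, 0.1741]
ee_rot: [[-0.982, -0.189, 0.001], [-0.189, 0.982, 0.001], [-0.001, 0.001, -1.0]]
wrist_force: [-0.5, 1.0, -2.7]
gripper_width: 0.371
gripper_force: 30.0
```

>>> {"op": "move_arm", "data": {"targets": "0 0 -1 0;0 0 -1 0;0 0 -1 0;0 0 -1 0;0 0 -1 0;0 0 -0.5 0;0 0 0 0;0 0 0 0"}}

```text
time_s: 27.83
tcp_pos: [0.5654, 0.3755, 0.0368]
ee_rot: [[-0.982, -0.189, 0.0], [-0.189, 0.982, -0.0], [-0.0, -0.001, -1.0]]
wrist_force: [1.1, 0.1, -2.0]
gripper_width: 0.369
gripper_force: 30.0
```

Run:
```python
from h import *
s=sense();print(s['tcp_pos'],s['time_s'],s['wrist_force'])
```

```text
[0.56539323 0.37547123 0.03675642] 27.8333 [ 1.13517348  0.11046008 -1.96643942]
```

>>> {"op": "move_arm", "data": {"targets": "0 0 -0.15 0;0 0 -0.12 0;0 0 -0.1 0;0 0 -0.1 0;0 0 0 0;0 0 0 0"}}

```text
time_s: 28.33
tcp_pos: [0.5656, 0.3758, 0.0291]
ee_rot: [[-0.982, -0.19, 0.003], [-0.19, 0.982, 0.002], [-0.003, 0.001, -1.0]]
wrist_force: [-3.4, -1.2, 8.6]
gripper_width: 0.374
gripper_force: 30.0
```

Run:
```python
from h import *
s=sense();print(s['tcp_pos'],s['time_s'],s['wrist_force'])
```

```text
[0.56560571 0.37581296 0.02909958] 28.3333 [-3.37708459 -1.18582399  8.64391745]
```

>>> {"op": "move_arm", "data": {"targets": "0 0 -0.1 0;0 0 0 0"}}

```text
time_s: 28.5
tcp_pos: [0.5657, 0.3758, 0.029]
ee_rot: [[-0.982, -0.19, 0.003], [-0.19, 0.982, 0.001], [-0.004, 0.001, -1.0]]
wrist_force: [-7.5, -2.3, 18.3]
gripper_width: 0.371
gripper_force: 30.0
```

>>> {"op": "move_arm", "data": {"targets": "0 0 0 0;0 0 0 0;0 0 1 0;0 0 1 0;0 0 1 0;-0.16 -1 1 0;-0.16 -1 0 0;-0.16 -1 0 0;-0.16 -1 0 0;-0.16 -1 0 0", "gripper": 44}}

```text
time_s: 29.33
tcp_pos: [0.5449, 0.2492, 0.1234]
ee_rot: [[-0.982, -0.189, 0.001], [-0.189, 0.982, 0.001], [-0.001, 0.001, -1.0]]
wrist_force: [0.2, 0.5, -0.3]
gripper_width: 0.51
gripper_force: 0.0
```

>>> {"op": "move_arm", "data": {"targets": "-0.16 -1 0 0;-0.16 -1 0 0;-0.16 -1 0 0;-0.16 -1 0 0;-0.16 -1 0 0;-0.16 -1 0 0;-0.16 -1 0 0;-0.16 -1 0 0;-0.16 -1 0 0;-0.16 -1 0 0"}}

```text
time_s: 30.17
tcp_pos: [0.505, -0.0011, 0.1234]
ee_rot: [[-0.982, -0.189, 0.002], [-0.189, 0.982, 0.0], [-0.002, -0.0, -1.0]]
wrist_force: [-0.0, 0.1, 0.1]
gripper_width: 0.51
gripper_force: 0.0
```

>>> {"op": "move_arm", "data": {"targets": "-0.16 -1 0 0;-0.16 -1 0 0;-0.16 -1 0 0;-0.16 -1 0 0;-0.16 -1 0 0;-0.16 -1 0 0;-0.1 -0.7 0 0;0 0 0 0;0 0 0 0"}}

```text
time_s: 30.92
tcp_pos: [0.4785, -0.1682, 0.1231]
ee_rot: [[-0.982, -0.187, 0.001], [-0.187, 0.982, -0.0], [-0.001, -0.0, -1.0]]
wrist_force: [0.8, 0.5, -0.0]
gripper_width: 0.508
gripper_force: 0.0
```

Run:
```python
from h import *
c=cap('wrist','w12');s=sense();print(s['tcp_pos'],s['time_s'])
t=cap('top','top2')
u,v=proj(c,np.array([.476,-.167,.05]));print(u,v)
# top-face: bright grey, low saturation blob near prediction
hsv=cv2.cvtColor(c['image'],cv2.COLOR_BGR2HSV);m=((hsv[...,1]<35)&(hsv[...,2]>125)).astype(np.uint8)
n,l,st,ce=cv2.connectedComponentsWithStats(m)
for i in range(1,n):
    if st[i,4]>300 and np.hypot(*(ce[i]-[u,v]))<80: 
        x,y,w,h,_=st[i]; print(st[i],ce[i].round(1),on(c,x+w/2,y+h/2,.05).round(4))
# tray sleeves in top view
hsv=cv2.cvtColor(t['image'][160:260,170:230],cv2.COLOR_BGR2GRAY)
cv2.imwrite('pics/fin.png',cv2.resize(np.hstack([t['image'][160:260,160:260],c['image'][150:250,270:370]]),None,fx=3.5,fy=3.5))
for p in ([.571,.315,.054],[.5656,.3758,.054]): print(proj(t,np.array(p)))
```

```text
[ 0.47859248 -0.16749733  0.12302176] 30.9667
322.36247350959707 202.11723011147953
[ 299  181   46   45 1034] [321.6 203.2] [ 0.477  -0.1671  0.05  ]
[202.31770779 195.39238202]
[180.29331795 197.81495627]
```

View pics/fin.png

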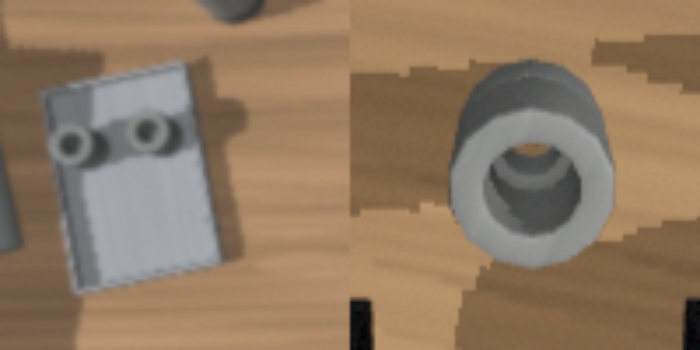

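>>> {"op": "move_arm", "data": {"targets": "-0.06 0.02 -1 0;0 0 -1 0;0 0 -1 0;0 0 -1 0;0 0 -0.04 0;0 0 0 0;0 0 0 0"}}

```text
time_s: 31.6
tcp_pos: [0.4781, -0.1665, 0.0229]
ee_rot: [[-0.982, -0.19, 0.002], [-0.19, 0.982, -0.0], [-0.002, -0.001, -1.0]]
wrist_force: [-0.0, 0.3, -1.0]
gripper_width: 0.502
gripper_force: 0.0
```

>>> {"op": "move_arm", "data": {"targets": "0 0 0 0;0 0 0 0;0 0 0 0;0 0 0 0;0 0 1 0;0 0 1 0;0 0 1 0;0 0 1 0;0 0 0 0", "gripper": 20}}

```text
time_s: 32.35
tcp_pos: [0.4797, -0.1673, 0.1266]
ee_rot: [[-0.982, -0.189, 0.01], [-0.189, 0.982, -0.001], [-0.009, -0.003, -1.0]]
wrist_force: [0.5, 0.7, -1.9]
gripper_width: 0.389
gripper_force: 30.0
```

Run:
```python
from h import *
s=sense();print(s['tcp_pos'],s['time_s'],s['wrist_force'],s['gripper_width'])
```

```text
[ 0.47970511 -0.1673482   0.12656325] 32.35 [ 0.48858964  0.7025299  -1.91692027] 0.3893540976865804
```

>>> {"op": "move_arm", "data": {"targets": "0.01 0.99 0 0;0.01 0.99 0 0;0.01 0.99 0 0;0.01 0.99 0 0;0.01 0.99 0 0;0.01 0.99 0 0;0.01 0.99 0 0;0.01 0.99 0 0;0.01 0.99 0 0;0.01 0.99 0 0"}}

```text
time_s: 33.18
tcp_pos: [0.4781, 0.0814, 0.1208]
ee_rot: [[-0.982, -0.188, -0.002], [-0.188, 0.982, -0.0], [0.002, 0.0, -1.0]]
wrist_force: [0.3, 0.4, -2.9]
gripper_width: 0.391
gripper_force: 30.0
```

>>> {"op": "move_arm", "data": {"targets": "0.01 0.99 0 0;0.01 0.99 0 0;0.01 0.99 0 0;0.01 0.99 0 0;0.01 0.99 0 0;0.01 0.99 0 0;0.01 0.99 0 0;0.01 0.99 0 0;0.01 0.99 0 0;0.01 0.99 0 0"}}

```text
time_s: 34.02
tcp_pos: [0.4808, 0.3285, 0.1203]
ee_rot: [[-0.982, -0.188, -0.002], [-0.188, 0.982, -0.002], [0.003, -0.001, -1.0]]
wrist_force: [0.6, -0.4, -3.1]
gripper_width: 0.388
gripper_force: 30.0
```

>>> {"op": "move_arm", "data": {"targets": "0 0 -1 0;0 0 -1 0;0 0 0 0;0 0 0 0"}}

```text
time_s: 34.35
tcp_pos: [0.4805, 0.3266, 0.0697]
ee_rot: [[-0.982, -0.188, -0.004], [-0.188, 0.982, -0.004], [0.005, -0.004, -1.0]]
wrist_force: [-0.2, 0.4, -2.8]
gripper_width: 0.386
gripper_force: 30.0
```

Run:
```python
from h import *
s=sense();print(s['tcp_pos'],s['time_s'],s['wrist_force'],s['ee_rot'][:,1])
```

```text
[0.48054508 0.32657368 0.06971847] 34.35 [-0.21219442  0.39177585 -2.84558575] [-0.18832198  0.98210087 -0.00356469]
```

>>> {"op": "move_arm", "data": {"targets": "0 0 -1 0;0 0 -0.55 0;0 0 0 0;-0.2 -0.04 0 0;-0.12 -0.02 0 0;-0.12 -0.02 0 0;-0.12 -0.02 0 0;-0.12 -0.02 0 0;-0.12 -0.02 0 0;-0.12 -0.02 0 0"}}

```text
time_s: 35.18
tcp_pos: [0.4643, 0.3271, 0.0378]
ee_rot: [[-0.981, -0.192, 0.012], [-0.192, 0.981, 0.008], [-0.013, 0.006, -1.0]]
wrist_force: [10.9, -3.0, 2.7]
gripper_width: 0.39
gripper_force: 30.0
```

>>> {"op": "move_arm", "data": {"targets": "-0.12 -0.02 0 0;-0.12 -0.02 0 0;-0.12 -0.02 0 0;0 0 0 0;0 0 1 0;0 0 1 0;0 0 1 0;0 0 0 0"}}

```text
time_s: 35.85
tcp_pos: [0.4527, 0.3255, 0.1153]
ee_rot: [[-0.982, -0.19, 0.01], [-0.19, 0.982, 0.01], [-0.012, 0.008, -1.0]]
wrist_force: [1.4, 1.0, -2.1]
gripper_width: 0.389
gripper_force: 29.9
```

```bash
python3 tilt.py w13
python3 - <<'E'
from h import *
c=load('w13');H=np.array(c['hand_eye'])
def pt(p):
    q=np.linalg.inv(H)@np.r_[p,1];return c['cx']+c['fx']*q[0]/-q[2],c['cy']-c['fy']*q[1]/-q[2]
for h in(.040,.043):
  for th in range(24,43,3):
    t=np.radians(th);ax=np.array([np.sin(t),0,-np.cos(t)]);n=np.array([np.cos(t),0,np.sin(t)])
    g=np.array([0,0,-.019]);top=g+ax*(.05-h);bot=g-ax*h
    print(h,th,'outer %.1f bore %.1f ledge13 top %.1f far13 top %.1f far19 %.1f'%tuple(pt(x)[1] for x in(top+.017*n,top+.0095*n,bot+.018*ax+.0065*n,bot+.0065*n,bot+.0095*n)))
E
```

```text
[0.45139484 0.32452876 0.1126892 ] 35.9 [-0.18916292  0.9819271   0.00604677]
col320 from 215 [157, 158, 159, 157, 157, 159, 110, 110, 113, 116, 116, 118, 116, 106, 64, 60, 57, 72, 119, 115, 85, 75, 157, 159, 157, 158, 158, 156, 157, 156, 143, 36, 49, 58, 65]
row 272 from 270 [13, 16, 16, 12, 36, 110, 112, 113, 116, 110, 53, 113, 107, 157, 158, 158, 162, 157, 159, 157, 159, 84, 119, 53, 60, 112, 118, 113, 110, 105, 4, 15, 18, 13]
row 280 from 270 [55, 58, 58, 53, 55, 55, 54, 53, 56, 55, 56, 56, 55, 53, 56, 54, 52, 53, 56, 56, 51, 55, 56, 58, 54, 56, 52, 58, 56, 53, 52, 54, 48, 44]
0.04 24 outer 229.0 bore 246.8 ledge13 top 252.2 far13 top 251.5 far19 246.1
0.04 27 outer 227.9 bore 245.5 ledge13 top 254.5 far13 top 255.3 far19 249.9
0.04 30 outer 227.0 bore 244.4 ledge13 top 256.8 far13 top 259.1 far19 253.7
0.04 33 outer 226.1 bore 243.3 ledge13 top 259.1 far13 top 262.9 far19 257.5
0.04 36 outer 225.4 bore 242.3 ledge13 top 261.5 far13 top 266.7 far19 261.4
0.04 39 outer 224.9 bore 241.4 ledge13 top 263.9 far13 top 270.6 far19 265.3
0.04 42 outer 224.4 bore 240.6 ledge13 top 266.2 far13 top 274.5 far19 269.2
0.043 24 outer 229.3 bore 246.7 ledge13 top 252.1 far13 top 251.4 far19 246.1
0.043 27 outer 228.6 bore 245.9 ledge13 top 254.6 far13 top 255.4 far19 250.1
0.043 30 outer 228.0 bore 245.1 ledge13 top 257.2 far13 top 259.4 far19 254.1
0.043 33 outer 227.5 bore 244.4 ledge13 top 259.8 far13 top 263.5 far19 258.1
0.043 36 outer 227.2 bore 243.8 ledge13 top 262.4 far13 top 267.5 far19 262.2
0.043 39 outer 227.0 bore 243.3 ledge13 top 265.1 far13 top 271.6 far19 266.3
0.043 42 outer 226.8 bore 242.8 ledge13 top 267.7 far13 top 275.7 far19 270.5
```

>>> {"op": "move_arm", "data": {"targets": "0.37 -0.98 1 0.5;0.37 -0.98 0.8 1;0.37 -0.98 0 0;0.37 -0.98 0 0;0.37 -0.98 0 0;0.37 -0.98 0 0;0.37 -0.98 0 0;0.37 -0.98 0 0;0.37 -0.98 0 0;0.37 -0.98 0 0"}}

```text
time_s: 36.73
tcp_pos: [0.5417, 0.0763, 0.1526]
ee_rot: [[-0.949, -0.315, -0.001], [-0.315, 0.949, -0.0], [0.001, 0.0, -1.0]]
wrist_force: [0.6, 0.8, -2.8]
gripper_width: 0.388
gripper_force: 29.9
```

>>> {"op": "move_arm", "data": {"targets": "0.37 -0.98 0 0;0.37 -0.98 0 0;0.37 -0.98 0 0;0.37 -0.98 0 0;0.37 -0.98 0 0;0.37 -0.98 0 0;0 0 -0.4 0;0 0 -0.2 0;0 0 0 0;0 0 0 0"}}

```text
time_s: 37.57
tcp_pos: [0.5969, -0.0688, 0.1373]
ee_rot: [[-0.949, -0.316, -0.002], [-0.316, 0.949, -0.0], [0.002, 0.001, -1.0]]
wrist_force: [0.2, 0.3, -2.0]
gripper_width: 0.386
gripper_force: 29.9
```

Run:
```python
from h import *
s=sense();print(s['tcp_pos'],s['time_s'],s['wrist_force'],s['ee_rot'][:,1])
```

```text
[ 0.59690445 -0.06876876  0.13729446] 37.5667 [ 0.23686663  0.33669676 -1.99163061] [-3.15889084e-01  9.48795940e-01  5.92870875e-04]
```

>>> {"op": "move_arm", "data": {"targets": "0.08 0 -0.16 0;0.08 0 -0.16 0;0.06 0.02 -0.14 0;0 0 0 0;0 0 0 0"}}

```text
time_s: 37.98
tcp_pos: [0.6033, -0.0686, 0.1262]
ee_rot: [[-0.949, -0.316, -0.001], [-0.316, 0.949, -0.0], [0.001, 0.0, -1.0]]
wrist_force: [0.9, 0.1, -3.2]
gripper_width: 0.384
gripper_force: 29.9
```

Run:
```python
from h import *
s=sense();print(s['tcp_pos'],s['time_s'],s['wrist_force'])
```

```text
[ 0.60330063 -0.0686139   0.12621775] 37.9833 [ 0.93336842  0.05639018 -3.17559145]
```

>>> {"op": "move_arm", "data": {"targets": "0.03 0.01 -0.07 0;0.03 0.01 -0.05 0;0 0 0 0"}}

```text
time_s: 38.23
tcp_pos: [0.605, -0.0684, 0.1237]
ee_rot: [[-0.949, -0.315, 0.0], [-0.315, 0.949, -0.0], [-0.0, -0.0, -1.0]]
wrist_force: [0.1, 1.4, -1.2]
gripper_width: 0.383
gripper_force: 29.9
```

Run:
```python
from h import *
s=sense();print(s['tcp_pos'],s['time_s'],s['wrist_force'])
```

```text
[ 0.60500508 -0.06842363  0.12365252] 38.2333 [ 0.1480812   1.43669563 -1.19768661]
```

Nearly touching; ease on in small steps.

>>> {"op": "move_arm", "data": {"targets": "0.02 0.01 -0.05 0;0.02 0.01 -0.04 0;0 0 0 0"}}

```text
time_s: 38.48
tcp_pos: [0.6054, -0.0684, 0.1231]
ee_rot: [[-0.949, -0.316, -0.001], [-0.316, 0.949, -0.001], [0.001, -0.001, -1.0]]
wrist_force: [-4.7, -0.1, 7.2]
gripper_width: 0.382
gripper_force: 29.9
```

Run:
```python
from h import *
s=sense();print(s['tcp_pos'],s['time_s'],s['wrist_force'],s['moment'])
```

```text
[ 0.60539318 -0.06837248  0.12308927] 38.4833 [-4.70402435 -0.11680628  7.15001271] [0.10866718 1.44131897 0.05491485]
```

>>> {"op": "move_arm", "data": {"targets": "0.01 0.01 -0.04 0;0 0 0 0;0 0 0 0"}}

```text
time_s: 38.73
tcp_pos: [0.6055, -0.0684, 0.123]
ee_rot: [[-0.949, -0.316, -0.0], [-0.316, 0.949, -0.001], [0.001, -0.001, -1.0]]
wrist_force: [-6.4, -0.1, 10.0]
gripper_width: 0.385
gripper_force: 29.9
```

Run:
```python
from h import *
s=sense();print(s['tcp_pos'],s['time_s'],s['wrist_force'],s['moment'])
```

```text
[ 0.60549685 -0.06835067  0.12298018] 38.7333 [-6.37075458 -0.1493458  10.02967793] [0.03717967 1.89772468 0.10675678]
```

>>> {"op": "move_arm", "data": {"targets": "0 0 0 0;0 0 0 0;-0.2 -0.07 0.34 0;-0.2 -0.07 0.34 0;-0.6 -0.2 0 0;0 0 -0.7 0;0 0 -0.7 0;0 0 0 0;0 0 0 0"}}

```text
time_s: 39.48
tcp_pos: [0.5805, -0.0764, 0.1019]
ee_rot: [[-0.949, -0.315, -0.002], [-0.315, 0.949, -0.0], [0.002, 0.0, -1.0]]
wrist_force: [0.5, -0.6, -2.3]
gripper_width: 0.389
gripper_force: 29.9
```

```bash
cat > g.py <<'E'
from h import *
s=sense();p=np.array(s['tcp_pos']);d=p-[.6411,-.0552,0];a=np.radians(18.5)
print('gx %.4f gy %.4f'%(d[0]*np.cos(a)+d[1]*np.sin(a),-d[0]*np.sin(a)+d[1]*np.cos(a)),p,s['time_s'],s['wrist_force'])
E
python3 g.py
```

```text
gx -0.0642 gy -0.0009 [ 0.58052045 -0.07639995  0.10193767] 39.4833 [ 0.51496719 -0.61744676 -2.33159834]
```

>>> {"op": "move_arm", "data": {"targets": "0.11 0.04 0 0;0.11 0.04 0 0;0.11 0.04 0 0;0.11 0.04 0 0;0 0 0 0"}}

```text
time_s: 39.9
tcp_pos: [0.5892, -0.0732, 0.1014]
ee_rot: [[-0.949, -0.314, -0.008], [-0.314, 0.949, -0.001], [0.008, 0.001, -1.0]]
wrist_force: [-5.1, -3.1, -2.3]
gripper_width: 0.393
gripper_force: 29.9
```

```bash
python3 g.py
```

```text
gx -0.0550 gy -0.0006 [ 0.58915348 -0.07321681  0.10143688] 39.9 [-5.08913654 -3.05703457 -2.30379819]
```

>>> {"op": "move_arm", "data": {"targets": "0.11 0.04 0.02 0;0.11 0.04 0.02 0;0.11 0.04 0.02 0;0 0 0 0"}}

```text
time_s: 40.23
tcp_pos: [0.5909, -0.0724, 0.1007]
ee_rot: [[-0.95, -0.312, -0.024], [-0.312, 0.95, -0.004], [0.024, 0.004, -1.0]]
wrist_force: [-13.9, -9.1, -3.1]
gripper_width: 0.388
gripper_force: 30.0
```

```bash
python3 g.py
```

```text
gx -0.0531 gy -0.0003 [ 0.59085437 -0.07236374  0.1007248 ] 40.2333 [-13.90885662  -9.08372957  -3.06159843]
```

>>> {"op": "move_arm", "data": {"targets": "0.1 0.03 0.06 0;0.1 0.03 0.06 0;0 0 0 0"}}

```text
time_s: 40.48
tcp_pos: [0.5958, -0.0706, 0.104]
ee_rot: [[-0.95, -0.312, -0.024], [-0.312, 0.95, -0.003], [0.024, 0.004, -1.0]]
wrist_force: [-13.9, -6.5, -0.8]
gripper_width: 0.391
gripper_force: 30.0
```

```bash
python3 g.py
```

```text
gx -0.0479 gy -0.0002 [ 0.59576326 -0.07058001  0.10400113] 40.4833 [-13.89256333  -6.49801283  -0.76130986]
```

>>> {"op": "move_arm", "data": {"targets": "0.08 0.03 0.06 0;0 0 0 0"}}

```text
time_s: 40.65
tcp_pos: [0.5986, -0.0694, 0.106]
ee_rot: [[-0.95, -0.313, -0.022], [-0.313, 0.95, -0.003], [0.022, 0.004, -1.0]]
wrist_force: [-14.4, -6.2, 0.1]
gripper_width: 0.382
gripper_force: 30.0
```

```bash
python3 g.py
```

```text
gx -0.0448 gy 0.0000 [ 0.59855474 -0.06938869  0.10595068] 40.65 [-14.36036791  -6.23892579   0.13968559]
```

>>> {"op": "move_arm", "data": {"targets": "0.1 0.03 0.04 0;0.08 0.03 0.03 0;0 0 0 0"}}

```text
time_s: 40.9
tcp_pos: [0.6043, -0.0669, 0.1084]
ee_rot: [[-0.949, -0.313, -0.019], [-0.313, 0.95, -0.002], [0.018, 0.004, -1.0]]
wrist_force: [-13.1, -2.1, 1.9]
gripper_width: 0.378
gripper_force: 30.0
```

```bash
python3 g.py
```

```text
gx -0.0386 gy 0.0005 [ 0.60431529 -0.06694901  0.10842348] 40.9 [-13.11841365  -2.08048164   1.94251471]
```

>>> {"op": "move_arm", "data": {"targets": "-0.5 -0.17 0 0;-0.5 -0.17 0.5 0;0 0 0 0;0 0 0 0"}}

```text
time_s: 41.23
tcp_pos: [0.5883, -0.0738, 0.124]
ee_rot: [[-0.949, -0.315, 0.004], [-0.315, 0.949, 0.0], [-0.004, -0.001, -1.0]]
wrist_force: [0.4, -0.7, -1.9]
gripper_width: 0.374
gripper_force: 30.0
```

```bash
python3 g.py; python3 tilt.py w14
python3 - <<'E'
from h import *
c=load('w14');H=np.array(c['hand_eye']);
g=cv2.cvtColor(c['image'],cv2.COLOR_BGR2GRAY);print(g[185:225:2,320].tolist())
def pt(p):
    q=np.linalg.inv(H)@np.r_[p,1];return c['cx']+c['fx']*q[0]/-q[2],c['cy']-c['fy']*q[1]/-q[2]
h=.043
for th in range(-8,13,4):
    t=np.radians(th);ax=np.array([np.sin(t),0,-np.cos(t)]);n=np.array([np.cos(t),0,np.sin(t)])
    gr=np.array([0,0,-.019]);top=gr+ax*(.05-h);bot=gr-ax*h
    print(th,'outer %.0f bore %.0f bottom edge %.0f ledge bottom %.0f'%tuple(pt(x)[1] for x in(top+.017*n,top+.0095*n,bot+.017*n,bot+.018*ax-.0065*n)))
E
```

```text
gx -0.0560 gy -0.0008 [ 0.58825399 -0.07375647  0.12404997] 41.2333 [ 0.35485292 -0.74503882 -1.90846823]
[ 0.58818751 -0.07363041  0.12341895] 41.2833 [-3.15257762e-01  9.49005910e-01 -5.70805182e-04]
col320 from 215 [75, 80, 78, 78, 80, 79, 78, 77, 78, 80, 111, 115, 111, 108, 109, 109, 106, 96, 80, 81, 87, 120, 110, 106, 80, 76, 80, 79, 80, 81, 73, 40, 51, 59, 67]
row 272 from 270 [18, 20, 13, 12, 91, 106, 107, 107, 111, 103, 62, 67, 71, 76, 76, 79, 78, 79, 78, 80, 77, 76, 71, 65, 62, 108, 108, 109, 111, 108, 14, 17, 20, 22]
row 280 from 270 [56, 55, 60, 59, 56, 58, 57, 60, 57, 55, 62, 57, 59, 57, 55, 58, 52, 57, 58, 59, 58, 56, 55, 57, 56, 57, 56, 53, 55, 58, 55, 54, 55, 49]
[136, 98, 48, 72, 76, 76, 77, 79, 76, 76, 78, 82, 78, 80, 88, 75, 80, 78, 78, 80]
-8 outer 244 bore 259 bottom edge 194 ledge bottom 250
-4 outer 241 bore 257 bottom edge 199 ledge bottom 253
0 outer 239 bore 256 bottom edge 203 ledge bottom 256
4 outer 237 bore 254 bottom edge 208 ledge bottom 260
8 outer 235 bore 252 bottom edge 212 ledge bottom 263
12 outer 233 bore 251 bottom edge 217 ledge bottom 267
```

Run:
```python
from h import *
for n,box in(('w1',(100,120,170,130)),('top0',(400,190,60,60))):
    c=load(n);x,y,w,h=box;im=c['image'][y:y+h,x:x+w];hsv=cv2.cvtColor(im,cv2.COLOR_BGR2HSV)
    m=((hsv[...,1]<60)&(hsv[...,2]<110)).astype(np.uint8)
    k,l,st,ce=cv2.connectedComponentsWithStats(m);i=1+st[1:,4].argmax();a,b,ww,hh,_=st[i]
    print(n,st[i],on(c,x+a+ww/2,y+b+hh/2,.018).round(4),'width',np.linalg.norm(on(c,x+a,y+b+hh/2,.018)-on(c,x+a+ww,y+b+hh/2,.018)).round(3))
```

```text
w1 [  26   12  116  111 9923] [ 0.491  -0.3241  0.018 ] width 0.124
top0 [   9   10   43   42 1405] [ 0.4876 -0.3243  0.018 ] width 0.123
```

>>> {"op": "move_arm", "data": {"targets": "-0.36 -0.91 0 0;-0.36 -0.91 0 0;-0.36 -0.91 0 0;-0.36 -0.91 0 0;-0.36 -0.91 0 0;-0.36 -0.91 0 0;-0.36 -0.91 0 0;-0.36 -0.91 0 0;-0.36 -0.91 0 0;-0.36 -0.91 0 0"}}

```text
time_s: 42.12
tcp_pos: [0.4974, -0.3025, 0.1223]
ee_rot: [[-0.949, -0.316, 0.001], [-0.316, 0.949, -0.0], [-0.001, -0.0, -1.0]]
wrist_force: [0.7, -0.8, -2.6]
gripper_width: 0.378
gripper_force: 30.0
```

>>> {"op": "move_arm", "data": {"targets": "-0.36 -0.91 0 0;0 0 -1 0;0 0 -1 0;0 0 -1 0;0 0 -0.4 0;0 0 0 0;0 0 0 0"}}

```text
time_s: 42.7
tcp_pos: [0.4888, -0.3244, 0.0375]
ee_rot: [[-0.949, -0.316, -0.0], [-0.316, 0.949, -0.001], [0.0, -0.0, -1.0]]
wrist_force: [0.7, 0.3, -1.5]
gripper_width: 0.378
gripper_force: 30.0
```

```bash
python3 g.py
```

```text
gx -0.2299 gy -0.2069 [ 0.4887522  -0.32439456  0.03753674] 42.7 [ 0.72101181  0.25169117 -1.47173932]
```

>>> {"op": "move_arm", "data": {"targets": "0 0 -0.1 0;0 0 -0.1 0;0 0 -0.1 0;0 0 0 0"}}

```text
time_s: 43.03
tcp_pos: [0.488, -0.3241, 0.0304]
ee_rot: [[-0.949, -0.315, 0.001], [-0.315, 0.949, -0.0], [-0.001, -0.0, -1.0]]
wrist_force: [-0.4, 0.3, -2.7]
gripper_width: 0.378
gripper_force: 30.0
```

```bash
python3 g.py
```

```text
gx -0.2305 gy -0.2064 [ 0.48802422 -0.32408335  0.03037771] 43.0333 [-0.36537489  0.26863516 -2.65832762]
```

>>> {"op": "move_arm", "data": {"targets": "0 0 -0.1 0;0 0 -0.08 0;0 0 0 0"}}

```text
time_s: 43.28
tcp_pos: [0.4889, -0.3244, 0.0273]
ee_rot: [[-0.949, -0.316, 0.002], [-0.316, 0.949, -0.001], [-0.001, -0.002, -1.0]]
wrist_force: [-0.5, 1.7, 6.1]
gripper_width: 0.374
gripper_force: 30.0
```

```bash
python3 g.py
```

```text
gx -0.2298 gy -0.2069 [ 0.48886765 -0.32435637  0.02730357] 43.2833 [-0.53377283  1.73820865  6.13403533]
```

>>> {"op": "move_arm", "data": {"targets": "0 0 -0.08 0;0 0 -0.08 0;0 0 0 0"}}

```text
time_s: 43.53
tcp_pos: [0.4904, -0.3246, 0.0264]
ee_rot: [[-0.948, -0.318, 0.005], [-0.318, 0.948, -0.003], [-0.004, -0.004, -1.0]]
wrist_force: [-2.7, 6.7, 19.3]
gripper_width: 0.379
gripper_force: 30.0
```

```bash
python3 g.py
```

```text
gx -0.2284 gy -0.2077 [ 0.49042944 -0.32464444  0.02641033] 43.5333 [-2.65483598  6.73215608 19.29407258]
```

>>> {"op": "move_arm", "data": {"targets": "0 0 0 0;0 0 0 0;0 0 0 0;0 0 1 0;0 0 1 0;0 0 1 0;0 0 1 0;0 0 0 0;0 0 0 0", "gripper": 46}}

```text
time_s: 44.28
tcp_pos: [0.4886, -0.3246, 0.1229]
ee_rot: [[-0.949, -0.315, 0.003], [-0.315, 0.949, -0.001], [-0.003, -0.002, -1.0]]
wrist_force: [-0.0, -0.0, 0.1]
gripper_width: 0.527
gripper_force: 0.0
```

```bash
python3 g.py
python3 - <<'E'
from h import *
c=cap('wrist','w15');t=cap('top','top3')
p=np.array([.4895,-.3245,.054]);u,v=proj(c,p);print('pred',u,v)
for n,th in(('c',120),):
    hsv=cv2.cvtColor(c['image'],cv2.COLOR_BGR2HSV)
    for th in(95,110,125):
        m=((hsv[...,1]<40)&(hsv[...,2]>th)).astype(np.uint8)
        k,l,st,ce=cv2.connectedComponentsWithStats(m)
        for i in range(1,k):
            if st[i,4]>150 and np.hypot(*(ce[i]-[u,v]))<70:
                x,y,w,h,_=st[i];print(th,st[i],on(c,x+w/2,y+h/2,.054).round(4))
# expected upright ellipse size of the top face
q=np.array([proj(c,p+.017*np.array([np.cos(a),np.sin(a),0])) for a in np.linspace(0,6.3,60)]);print('expected bbox',q.min(0),np.ptp(q,0))
E
```

```text
gx -0.2301 gy -0.2071 [ 0.48863704 -0.32460462  0.12288484] 44.2833 [-0.03270372 -0.03409913  0.06035636]
pred 320.2697638141402 208.02572128663627
95 [ 296  172   49   57 1498] [ 0.4843 -0.3261  0.054 ]
110 [ 297  183   48   46 1129] [ 0.488  -0.3245  0.054 ]
125 [ 297  184   48   45 1072] [ 0.4883 -0.3244  0.054 ]
expected bbox [295.4929629  184.05161406] [49.56029955 47.04350129]
```

```bash
python3 -c "
from station import *
print(finish_job())"
```

```text
the job is handed in; nothing more can be done
None
```

I handed the job in at about 44 s. Two sleeves fit the pin and stand upright in the tray. The third stopped on the nose and stands upright in the dish. No verdict came back from the hand-in, but the camera checks showed all three upright in their places.

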